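Open the dial padlock and hold it up

TASK

Take the scrap stop block out from in front of the padlock's shackle and drop it into the plywood crate. Then turn the padlock's dial to its index mark, where it clicks into the notch and the shackle jumps out a little, and pull the shackle fully open. Finally lift the opened padlock out of its cradle and finish while holding it up, still and roughly level with the dial on top, a good hand's breadth (12 cm or more) above the cork mat; do not put it down or let go, and leave the other things on the bench where they are.

Things in the scene. Friction and masses are not known exactly. Their poses are not given: they have to be found in the camera images.
- cradle: Fixed wooden cradle; origin on the bench under the padlock case's centre, x from case to shackle. Foot 185 x 100 x 10 mm (x -53 to +133). Riser 82 x 84 mm under the case, top at 30 mm; low stops (tops 42 mm) at front, rear and the 4 corners hold the loose padlock with 1.5 mm play; 40 mm along the middle of its y sides are free for fingers. Socket for the stop block at x = 94 mm, rims up to 18 mm.
- lock: Padlock, about 0.4 kg, lying on its back in the cradle. Plain metal case 60 x 60 x 28 mm; origin: centre of its underside (30 mm above the bench at first), x towards the shackle, z up out of the dial face. Ticks every 30 degrees round the dial, broad index mark at +x, the shackle side. Lift it by the case, gripped across its y sides (60 mm), firmly: when open it droops towards the shackle.
- dial_grip (a point): Middle of the dial's grip bar, on the dial's axis, 42.5 mm above the case's underside; axes of the case (does not turn with the dial). Black dial: disc of 44 mm diameter (top 31.5 mm above the underside) with a bar 36 mm long, 10 wide, 22 tall (31.5 to 53.5 mm). A white line on the bar's top runs from its middle to its pointer end.
- dial (a joint): Dial angle (rad): 0 = pointer at the index mark (bar along the case's x); positive = counter-clockwise from above; the bar lies at this angle to the case's x. Starts at 0.6 to 1.35. Turns lightly (about 0.05 N m). Notch at 0, about 0.12 rad wide either way: there the shackle springs out 5 mm by itself and the dial is caught. Elsewhere the shackle is locked.
- shackle (a joint): How far the shackle is out of the case (m): 0 = shut, about 0.005 = sprung out at the notch, 0.022 = fully open (end stop). Springs out up to 5 mm; further it slides with about 1 N friction and stays where it is left.
- shackle_bow (a point): Middle of the shackle's cross bar: steel rod 8 mm thick along the case's y, 14 mm above the case's underside (44 mm above the bench), 76.5 mm from the case's centre when shut; moves along the case's +x when pulled. Loop inside: 36 mm between the legs, 42 mm from case to bar; the cradle's front stop fills the 10 mm next to the case. Fits one finger in the loop, one outside the bar.
- stop_block: Scrap wooden block with a dark split, 22 (x) x 36 (y) x 70 (z) mm, about 35 g, standing loose in the cradle's socket just beyond the shackle's bar, so that the shackle cannot open. Origin at the centre of its underside (10 mm above the bench at the start), axes as the cradle's. Grip it across its 36 mm (y) width, the shackle is close on the x side.
- crate: Fixed open plywood crate 150 x 150 x 70 mm, walls and floor 8 mm; origin under its centre. On the left or right of the cradle.
- crate_in (a point): Centre of the crate's inner floor (inside 134 x 134 mm, 62 mm deep).
- mat: Square cork mat 170 x 170 x 4 mm fixed on the bench, on the other side of the cradle from the crate; origin under its centre.
- pine_box: Bystander: open pine box 120 x 100 x 60 mm; origin under its centre.
- bracket: Bystander: L-shaped pine bracket, foot 90 x 100 mm, 82 mm tall; origin under the foot's centre.
- mallet: Bystander: rubber mallet lying along its x, handle 22 mm thick and head 50 x 100 x 44 mm centred 80 mm from the origin.
- glue: Bystander: white plastic bottle, diameter 52 mm, 130 mm tall; origin under its centre.
- jar: Bystander: white ceramic cup, diameter 72 mm, 90 mm tall; origin under its centre.
- rule: Bystander: flat steel rule 200 (x) x 30 x 4 mm; origin under its centre.
- pencil: Bystander: flat carpenter's pencil 165 (x) x 12 x 8 mm; origin under its middle.
Not all that is in view belongs to the job. Several things have the shape of the stop_block; the one meant has the colours described above. Leave any orange look-alike of the crate alone.

How it is judged:
By the outcome, as a careful person would: the job done as asked, in the order asked, and still so for the second after the job is handed in, while the arm keeps its last pose, push and grip.
It also fails if it takes over 67 s, if anything falls off the work surface, if the arm or the gripper's body presses on something with over 40 N, if the wrist force passes 120 N, or if a joint passes its speed limit or range.

ROBOT

A 7-joint arm with a two-finger parallel gripper is mounted at the origin on the work surface. World frame = base frame: x ahead of the robot, y to its left, z up, the work surface at z = 0. Lengths are in m, angles in rad, forces in N, time in s.
With the tool pointing down it reaches from about 0.4 to 0.85 m from the base axis. Payload 4.5 kg.
Tool frame: the origin (TCP) lies between the finger pads; the fingertips stand 25 mm ahead of it and the grasp point (between the pads) lies 6 mm ahead of it (r.tips_ahead is the distance from the TCP to the fingertips, in m); z points along the fingers, y is the direction in which the jaws open and shut (so a half turn about z gives the same grasp; the last joint's range is limited). The gripper opens to 88 mm and grips with 3 to 60 N. Pads are 18 mm wide; open, the fingers measure 123 mm over their backs; the gripper's body (75 mm by 187 mm) begins 45 mm behind the grasp point.
Start: joints at [1.364, 0.689, -0.195, 1.565, 0.157, 0.902, -0.215], TCP at [0.149, -0.607, 0.235] pointing down, gripper open.
Joint ranges: [-3.01, 3.01], [-0.46, 2.08], [-1.47, 1.51], [0.13, 2.56], [-1, 4.14], [0.04, 2.09], [-2.66, 2.66]. Speed limits (rad/s): [2.57, 2.57, 3.14, 3.14, 3.14, 3.14, 3.14].

INTERFACE

Orientations are given as a unit quaternion [x, y, z, w].
In Python, from plant import r, imaging gives the robot as it stands.
- The arm moves only by the tool send_rows, never from a script. Its argument "moves" is one flat list of numbers, 6 for each row, row after row: the shift along the tool's x, y, z in m, then the turn, a rotation vector about the tool's x, y, z in degrees. A call has exactly 5 rows; each row is the pose to reach, as a shift and turn from the pose measured when the call began, along the tool's axes at that moment; what a row does not reach only later rows make up. A row lasts 1/12 s, in which the tool goes at most 41.7 mm and 7.16 degrees, less where a joint would pass 70% of its speed; a pose out of reach is approached as far as the arm can. A call with a gripper value outside its range is refused whole. "claw" is the closure, from -1 (fully open) to 1 (shut), so that 0 is half open, set as the call begins (left out, the last holds). The fingers move at their own pace and stop on an object; "grip_force" is the grip in N (left out, the last holds). Time passes only in rows, so rows that repeat a pose let the fingers close, or fill a call up. It gives the time, the measured TCP pose, the force and the opening at its end, in the units of the state.
- r.get_state(): the state, without advancing time (a new reading comes with each control period).
- imaging.snapshot(name): name is "side" or "top" or "wrist"; returns a dict with "image" (420x560x3 uint8, red, green, blue), "depth" (420x560 float32, m along the optical axis (not along the pixel's ray), 0 where there is no reading), "mtx" (3x3 intrinsics, pixels), "rvec" (rotation vector, rad) and "tvec" (3), from world to camera coordinates, as OpenCV has them. Camera axes: x right, y down, z forward; pixel columns grow to the right and rows downward; lengths in m; the calibration is good to about 2 mm. A picture is of the moment at which its call begins.
- r.finish_job(): hands the job in, once; it reports no verdict.
Trained networks look in a picture, given as the dict that the camera call returned (one of the last four; its "shot" number tells which), for a name from the list of things; names that differ only in an ending like _2 or _b are one class to them, and where a whole thing is asked for, a point or a joint stands for the part that bears it (a point fixed in the world has none). Each returns a list of dicts, best first, with "score" (0 to 1); they miss things now and then, are a little off and sometimes report something else, mostly with a low value. They report only what shows in the picture. A call takes as long as a camera call. They do not tell look-alikes from the thing itself.
- imaging.look_for(query, picture): "box" ([centre column, centre row, width, height] as shares, 0 to 1, of the picture: columns of its width, rows of its height, round what is visible of it).
- imaging.silhouettes(query, picture): "pixels" (420x560 bool, what is visible of it) and "box" ([centre column, centre row, width, height] as shares, 0 to 1, of the picture: columns of its width, rows of its height, round what is visible of it).
- imaging.pinpoint(query, picture): "point" ([column, row] as shares, 0 to 1, of the picture: columns of its width, rows of its height: a listed point, or the origin of a listed thing).
The state is a dict: "clock": time; "q": joint angles; "qd": joint speeds; "joint_torque": joint torques, N m; "tool_pos": TCP position; "eef_rot": TCP orientation; "contact_force": force on the tool from outside, world axes, zero at the start; "moment": the same for the moment, N m; "opening": opening from 0.0 (shut) to 1.0 (fully open).
Only numpy, scipy, OpenCV 4.12 (cv2) and the standard library are available. Lean on these libraries where they do the work, as an engineer would, in place of code of your own. Each camera call takes 0.05 s, during which the arm holds its last target.

## Working session

There is one attempt and no reset: what is moved stays moved. The work goes in short steps, Python scripts to look and compute and a tool call to move; the robot and the scene stay as the last step left them, time stands still between calls to the robot, and variables do not carry over. Pictures are saved under pics/ and viewed, and the job is handed in when it is done.

Besides the shell and the picture viewer there is one more tool, called after "Call:" as name(argument=value, ...) on one line, values as JSON. send_rows: Moves the arm, as the interface text tells. Its arguments: {"type":"object","properties":{"moves":{"type":"array"},"claw":{"type":"number"},"grip_force":{"type":"number"}},"required":["moves"]}

```bash
ls; mkdir -p pics
cat > h.py <<'E'
import numpy as np,cv2
from scipy.spatial.transform import Rotation as R
from plant import r,imaging
def save(s,n,crop=None,scale=1):
    im=cv2.cvtColor(s["image"],cv2.COLOR_RGB2BGR)
    if crop: x0,y0,x1,y1=crop; im=im[y0:y1,x0:x1]
    if scale!=1: im=cv2.resize(im,None,fx=scale,fy=scale,interpolation=cv2.INTER_CUBIC)
    cv2.imwrite(f"pics/{n}.png",im)
def cam(s):
    Rm=cv2.Rodrigues(np.array(s["rvec"],float))[0]; t=np.array(s["tvec"],float).ravel(); return Rm,t
def ray(s,u,v):
    Rm,t=cam(s); d=np.linalg.inv(s["mtx"])@np.array([u,v,1.]); return -Rm.T@t, Rm.T@d
def atz(s,u,v,z):
    c,d=ray(s,u,v); return c+d*(z-c[2])/d[2]
def pt(s,u,v):
    c,d=ray(s,u,v); return c+d*s["depth"][int(round(v)),int(round(u))]
def cloud(s):
    Rm,t=cam(s); h,w=s["depth"].shape; v,u=np.mgrid[:h,:w]
    d=np.stack([u,v,np.ones_like(u)],-1)@np.linalg.inv(s["mtx"]).T
    P=d*s["depth"][...,None]; return (P-t)@Rm
def proj(s,p):
    return cv2.projectPoints(np.array(p,float).reshape(-1,3),np.array(s["rvec"],float),np.array(s["tvec"],float),np.array(s["mtx"]),None)[0].reshape(-1,2)
def tri(l):
    A=np.zeros((3,3));b=np.zeros(3)
    for s,u,v in l:
        c,d=ray(s,u,v); d=d/np.linalg.norm(d); M=np.eye(3)-np.outer(d,d); A+=M;b+=M@c
    return np.linalg.solve(A,b)
def st():
    s=r.get_state(); print("t",round(s["clock"],2),"pos",np.round(s["tool_pos"],4),"F",np.round(s["contact_force"],1),"open",round(s["opening"],3))
    Rm=R.from_quat(s["eef_rot"]).as_matrix(); print(np.round(Rm,3)); return s,Rm
def delta(p,yaw=None,Rt=None):
    "tool-frame shift and rotvec to reach TCP p with tool down and jaw(y) axis at yaw in the world"
    s,Rm=st()
    if yaw is not None:
        best=None
        for k in (0,np.pi):
            y=np.array([np.cos(yaw+k),np.sin(yaw+k),0]); z=np.array([0,0,-1.]); x=np.cross(y,z)
            T=np.stack([x,y,z],1); rv=R.from_matrix(Rm.T@T).as_rotvec(degrees=True)
            print("  option",k,np.round(rv,2))
    print("shift",np.round(Rm.T@(np.array(p)-s["tool_pos"])*1000,1),"mm")
E
cat > a.py <<'E'
from h import *
s,_=st()
for n in("side","top","wrist"):
    p=imaging.snapshot(n); save(p,n+"0"); print(n,p["shot"],[np.round(x,2) for x in cam(p)], p["mtx"][0])
    for q in("cradle","lock","stop_block","crate","mat","dial","shackle"):
        try: print(q,[(np.round(np.array(d["box"])*[560,420,560,420]),round(d["score"],2)) for d in imaging.look_for(q,p)][:5])
        except Exception as e: print(q,e)
E
python3 a.py
```

```text
pics
t 0.0 pos [ 0.1488 -0.6064  0.2343] F [-0.6  0.4  0.5] open 0.998
[[ 0.971  0.239 -0.001]
 [ 0.239 -0.971  0.002]
 [-0.    -0.002 -1.   ]]
side 1 [array([[ 0.99, -0.14, -0.01],
       [-0.1 , -0.61, -0.79],
       [ 0.11,  0.78, -0.62]]), array([-0.53,  0.12,  1.22])] [431.04602259   0.         277.07199014]
cradle [(array([283., 231.,  66.,  32.]), 0.67)]
lock [(array([276., 219.,  39.,  25.]), 0.56)]
stop_block [(array([273., 258.,  14.,  27.]), 0.8), (array([302., 221.,  14.,  27.]), 0.77), (array([369., 330.,  39.,  50.]), 0.2)]
crate [(array([296., 316.,  85.,  83.]), 0.68), (array([157., 377.,  96.,  86.]), 0.62), (array([188., 165.,  69.,  24.]), 0.28)]
mat [(array([368., 331.,  38.,  52.]), 0.41), (array([288., 219.,  11.,  12.]), 0.39)]
dial [(array([269., 213.,  12.,  14.]), 0.51)]
shackle []
top 2 [array([[-0.03, -1.  , -0.  ],
       [-1.  ,  0.03, -0.09],
       [ 0.09,  0.  , -1.  ]]), array([-0.  ,  0.51,  1.6 ])] [444.33169473   0.         281.3511745 ]
cradle [(array([279., 199.,  41.,  58.]), 0.55)]
lock [(array([276., 205.,  24.,  25.]), 0.57)]
stop_block [(array([317., 210.,  11.,  13.]), 0.51), (array([282., 184.,   8.,  10.]), 0.44), (array([169., 171.,  17.,  17.]), 0.33)]
crate [(array([367., 203.,  49.,  49.]), 0.72), (array([408., 284.,  51.,  48.]), 0.63)]
mat [(array([194., 207.,  47.,  47.]), 0.62), (array([346., 147.,  35.,  45.]), 0.4)]
dial [(array([277., 200.,  23.,  33.]), 0.61)]
shackle [(array([392., 159.,  23.,  24.]), 0.63), (array([282., 193.,  15.,  18.]), 0.47)]
wrist 3 [array([[ 0.24, -0.97, -0.  ],
       [-0.94, -0.23,  0.26],
       [-0.26, -0.06, -0.96]]), array([-0.62, -0.04,  0.39])] [356.94826494   0.         284.6059687 ]
cradle []
lock []
stop_block []
crate [(array([133.,  79., 233., 157.]), 0.58)]
mat []
dial []
shackle []
```

View pics/side0.png

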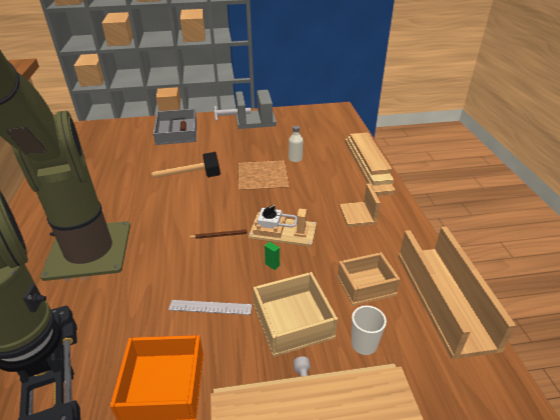

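View pics/top0.png

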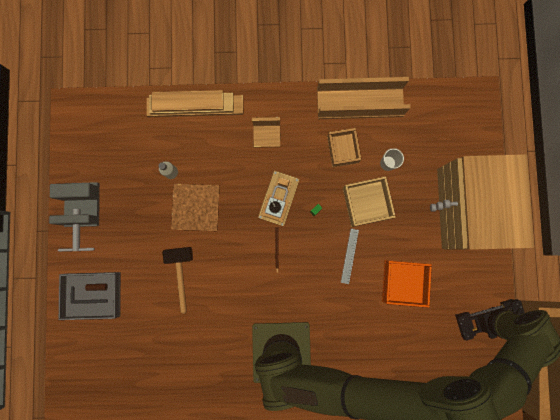

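View pics/wrist0.png

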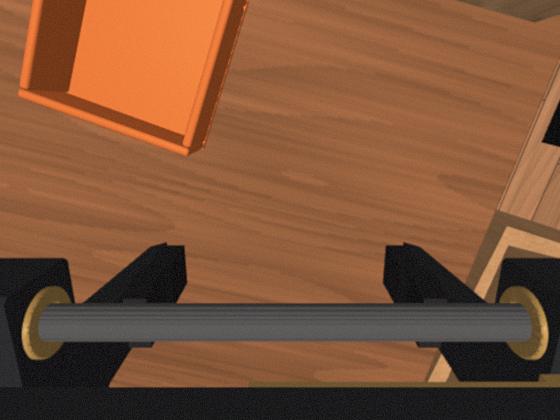

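Run:
```python
import cv2
a=cv2.imread("pics/side0.png");cv2.imwrite("pics/side0c.png",cv2.resize(a[190:290,220:350],None,fx=6,fy=6,interpolation=cv2.INTER_CUBIC))
a=cv2.imread("pics/top0.png");cv2.imwrite("pics/top0c.png",cv2.resize(a[150:250,230:360],None,fx=6,fy=6,interpolation=cv2.INTER_CUBIC))
```

```text
(no output)
```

View pics/side0c.png

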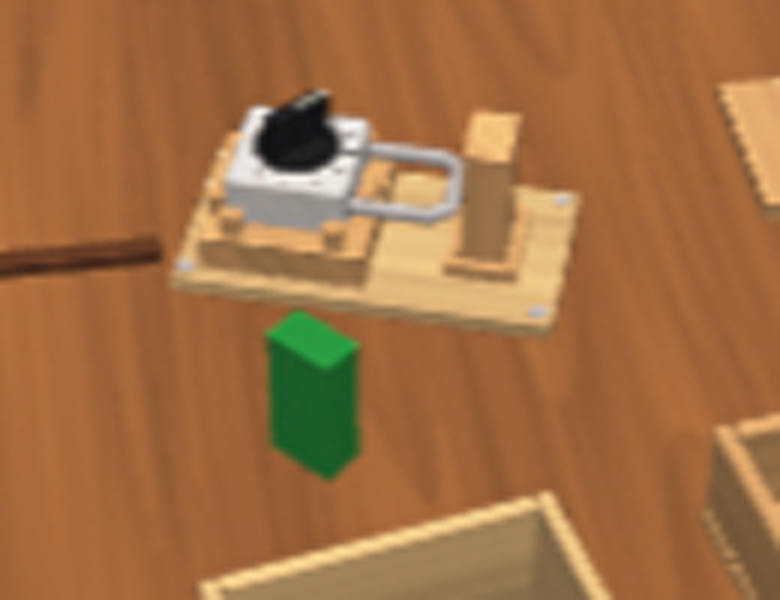

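View pics/top0c.png

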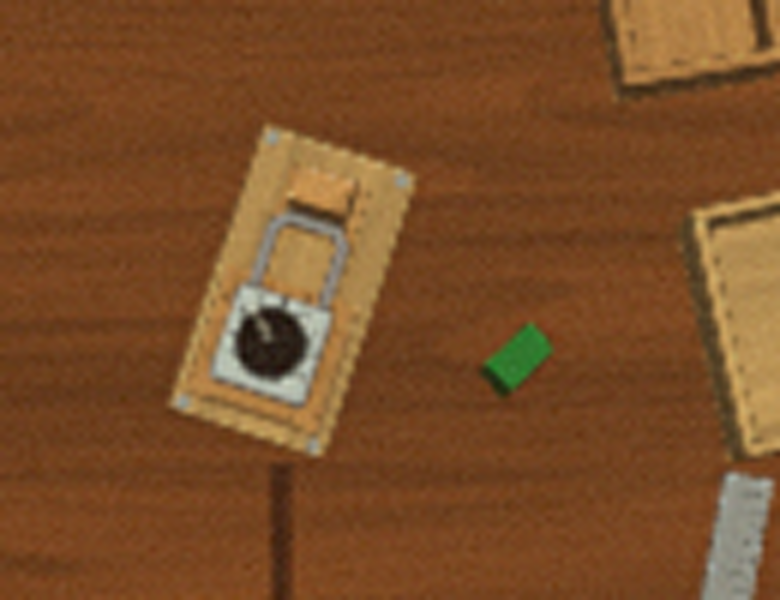

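```bash
cat > b.py <<'E'
from h import *
S=imaging.snapshot("side");T=imaging.snapshot("top")
tc=[(272,127),(413,180),(322,455),(170,407)]
tc=[(a/6+230-.4,b/6+150-.4) for a,b in tc]
P=np.array([atz(T,u,v,.01) for u,v in tc]); print(np.round(P,4))
# foot corners: front-left(x+133,y+50), front-right, rear-right, rear-left
L=np.array([[.133,.05],[.133,-.05],[-.053,-.05],[-.053,.05]])
def fit(L,P):
    H=(L-L.mean(0)).T@(P-P.mean(0)); a=np.arctan2(H[0,1]-H[1,0],H[0,0]+H[1,1])
    Rm=np.array([[np.cos(a),-np.sin(a)],[np.sin(a),np.cos(a)]]); return a,P.mean(0)-Rm@L.mean(0),Rm
a,o,Rm=fit(L,P[:,:2]); print("top: yaw",a,np.degrees(a),"origin",o, "res",np.round((L@Rm.T+o-P[:,:2])*1e3,1))
sc=[(580,195),(548,325),(175,283)]
sc=[(x/6+220-.4,y/6+190-.4) for x,y in sc]
Q=np.array([atz(S,u,v,.01) for u,v in sc]); print("side corners",np.round(Q,4))
a2,o2,R2=fit(L[[0,1,2]],Q[:,:2]);print("side: yaw",a2,o2,"res",np.round((L[[0,1,2]]@R2.T+o2-Q[:,:2])*1e3,1))
for q in("crate_in","crate","mat","stop_block","dial_grip","shackle_bow","lock","cradle","jar","glue","pine_box","bracket","mallet","rule","pencil"):
    print(q)
    for s,n in((S,"side"),(T,"top")):
        for d in imaging.pinpoint(q,s)[:2]:
            u,v=np.array(d["point"])*[560,420]; z=dict(crate_in=.008,dial_grip=.0725,shackle_bow=.044,lock=.03,stop_block=.01).get(q,0)
            print("  ",n,round(d["score"],2),np.round([u,v]),np.round(atz(s,u,v,z),3))
E
python3 b.py
```

```text
[[ 0.6534  0.0049  0.01  ]
 [ 0.6181 -0.0809  0.01  ]
 [ 0.4504 -0.0203  0.01  ]
 [ 0.4823  0.0717  0.01  ]]
top: yaw -0.35988173669013807 -20.6197046361833 origin [0.51363012 0.00794958] res [[ 2.3  3. ]
 [ 2.4 -4.8]
 [-4.   0.1]
 [-0.7  1.8]]
side corners [[ 0.658   0.0101  0.01  ]
 [ 0.6226 -0.0811  0.01  ]
 [ 0.4516 -0.0244  0.01  ]]
side: yaw -0.32957383085781444 [0.51560685 0.00696153] res [[-0.3  1.1]
 [ 2.7 -2.3]
 [-2.4  1.2]]
crate_in
   side 0.75 [164. 383.] [ 0.235 -0.447  0.008]
   side 0.56 [293. 319.] [ 0.528 -0.327  0.008]
   top 0.86 [369. 203.] [ 0.525 -0.337  0.008]
   top 0.84 [401. 283.] [ 0.23  -0.441  0.008]
crate
   side 0.76 [165. 382.] [ 0.235 -0.441  0.   ]
   side 0.55 [292. 323.] [ 0.524 -0.332  0.   ]
   top 0.82 [368. 205.] [ 0.517 -0.335  0.   ]
   top 0.66 [405. 283.] [ 0.23  -0.456  0.   ]
mat
   side 0.95 [263. 176.] [0.529 0.296 0.   ]
   top 0.59 [195. 207.] [0.529 0.303 0.   ]
   top 0.36 [349. 254.] [ 0.34  -0.257  0.   ]
stop_block
   side 0.77 [300. 229.] [ 0.603 -0.013  0.01 ]
   side 0.59 [210. 309.] [ 0.335 -0.27   0.01 ]
   top 0.61 [282. 1
[... 634 characters left out ...]
[296. 159.] [0.665 0.393 0.   ]
   top 0.5 [171. 171.] [0.667 0.393 0.   ]
pine_box
   side 0.67 [369. 287.] [ 0.74  -0.252  0.   ]
   top 0.69 [342. 150.] [ 0.729 -0.246  0.   ]
bracket
   side 0.88 [356. 214.] [0.79 0.04 0.  ]
   top 0.65 [268. 131.] [0.808 0.029 0.   ]
mallet
   side 0.97 [188. 173.] [0.271 0.361 0.   ]
   side 0.38 [208. 306.] [ 0.33 -0.25  0.  ]
   top 0.81 [181. 278.] [0.268 0.358 0.   ]
   top 0.48 [275. 210.] [0.51  0.008 0.   ]
rule
   side 0.73 [207. 305.] [ 0.327 -0.249  0.   ]
   top 0.65 [348. 254.] [ 0.342 -0.253  0.   ]
pencil
   side 0.59 [293. 223.] [0.591 0.031 0.   ]
   side 0.5 [218. 235.] [0.364 0.008 0.   ]
   top 0.62 [280. 246.] [ 0.377 -0.006  0.   ]
```

```bash
python3 - <<'E'
from h import *
W=imaging.snapshot("wrist"); s,Rm=st()
c,d=ray(W,280,210)
print("cam offset tool",np.round(Rm.T@(c-s["tool_pos"]),3),"dir",np.round(Rm.T@d,3))
E
cat >> h.py <<'E'
O=np.array([.515,.008]);A=-.345
def C(x,y,z): return np.array([O[0]+x*np.cos(A)-y*np.sin(A),O[1]+x*np.sin(A)+y*np.cos(A),z])
E
python3 -c "
from h import *
delta([.47,.02,.30],A-np.pi/2)"
```

```text
t 2.85 pos [ 0.1491 -0.607   0.2351] F [-0.1 -0.4  0. ] open 0.999
[[ 0.971  0.239  0.   ]
 [ 0.239 -0.971 -0.   ]
 [ 0.     0.    -1.   ]]
cam offset tool [ 0.068  0.    -0.15 ] dir [-0.282 -0.013  0.96 ]
t 2.85 pos [ 0.1491 -0.607   0.2351] F [-0.1 -0.4  0. ] open 0.999
[[ 0.971  0.239  0.   ]
 [ 0.239 -0.971 -0.   ]
 [ 0.     0.    -1.   ]]
  option 0 [ 1.000e-02 -0.000e+00  3.357e+01]
  option 3.141592653589793 [ 0.0000e+00  1.0000e-02 -1.4643e+02]
shift [ 461.2 -532.3  -64.9] mm
```

Call:
send_rows(moves=[0.502,-0.51,-0.065,0,0,33.6,0.502,-0.51,-0.065,0,0,33.6,0.502,-0.51,-0.065,0,0,33.6,0.502,-0.51,-0.065,0,0,33.6,0.502,-0.51,-0.065,0,0,33.6], claw=-1)

```text
clock: 3.27
tool_pos: [0.2559, -0.427, 0.2543]
eef_rot: [0.985, -0.175, 0.0, 0.0]
contact_force: [1.1, -0.1, 0.1]
opening: 1.0
```

```bash
python3 -c "
from h import *
delta(C(0,0,.3),A-np.pi/2)"
```

```text
t 3.27 pos [ 0.2559 -0.427   0.2543] F [ 1.1 -0.1  0.1] open 1.0
[[ 0.939 -0.345  0.001]
 [-0.345 -0.939 -0.   ]
 [ 0.001  0.    -1.   ]]
  option 0 [ 0.   -0.04 -0.4 ]
  option 3.141592653589793 [-6.000e-02 -1.000e-02  1.796e+02]
shift [  93.2 -497.7  -45.7] mm
```

Call:
send_rows(moves=[0.093,-0.498,-0.046,0,0,0,0.093,-0.498,-0.046,0,0,0,0.093,-0.498,-0.046,0,0,0,0.093,-0.498,-0.046,0,0,0,0.093,-0.498,-0.046,0,0,0])

```text
clock: 3.68
tool_pos: [0.362, -0.2485, 0.2733]
eef_rot: [0.985, -0.175, 0.001, 0.0]
contact_force: [0.7, -0.2, 0.0]
opening: 0.996
```

```bash
python3 -c "
from h import *
delta(C(0,0,.3),A-np.pi/2)"
```

```text
t 3.68 pos [ 0.362  -0.2485  0.2733] F [ 0.7 -0.2  0. ] open 0.996
[[ 0.939 -0.345  0.001]
 [-0.345 -0.939 -0.001]
 [ 0.001  0.    -1.   ]]
  option 0 [ 0.01 -0.08 -0.41]
  option 3.141592653589793 [-1.3000e-01 -2.0000e-02  1.7959e+02]
shift [  55.2 -293.5  -26.6] mm
```

Call:
send_rows(moves=[0.055,-0.2935,-0.026,0,0,0,0.055,-0.2935,-0.026,0,0,0,0.055,-0.2935,-0.026,0,0,0,0.055,-0.2935,-0.026,0,0,0,0.055,-0.2935,-0.026,0,0,0])

```text
clock: 4.1
tool_pos: [0.468, -0.0699, 0.2917]
eef_rot: [0.985, -0.175, 0.001, 0.0]
contact_force: [0.3, -1.4, 0.6]
opening: 0.999
```

Call:
send_rows(moves=[0.018,-0.095,-0.009,0,0,0,0.018,-0.095,-0.009,0,0,0,0.018,-0.095,-0.009,0,0,0,0.018,-0.095,-0.009,0,0,0,0.018,-0.095,-0.009,0,0,0])

```text
clock: 4.52
tool_pos: [0.5176, 0.0136, 0.3005]
eef_rot: [0.985, -0.174, 0.001, 0.0]
contact_force: [-0.4, -0.1, -0.1]
opening: 0.999
```

Run:
```python
from h import *
W=imaging.snapshot("wrist"); save(W,"w1"); st()
np.savez("w1.npz",**{k:W[k] for k in("image","depth","mtx","rvec","tvec")})
for q in("dial_grip","shackle_bow","stop_block"):
    for d in imaging.pinpoint(q,W)[:2]:
        u,v=np.array(d["point"])*[560,420]; print(q,round(d["score"],2),np.round([u,v],1),np.round(atz(W,u,v,dict(dial_grip=.0725,shackle_bow=.044,stop_block=.01)[q]),4))
for p in((0,0,.0725),(.0765,0,.044),(.094,0,.08),(.133,.05,.01),(.133,-.05,.01)): print(np.round(proj(W,C(*p))))
```

```text
t 4.57 pos [0.517  0.012  0.3005] F [-0.4 -0.3  0.2] open 1.005
[[ 0.938 -0.345  0.001]
 [-0.345 -0.938 -0.002]
 [ 0.001  0.001 -1.   ]]
dial_grip 0.94 [287.4 175.6] [0.513  0.0125 0.0725]
stop_block 0.93 [287.1  81.9] [ 0.6066 -0.0215  0.01  ]
stop_block 0.92 [404.5 129. ] [ 0.507  -0.1366  0.01  ]
[[291. 172.]]
[[290.  99.]]
[[291.  79.]]
[[246.  48.]]
[[334.  48.]]
```

View pics/w1.png

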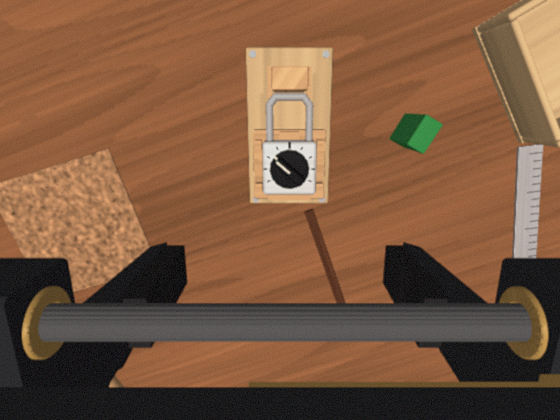

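Run:
```python
from h import *
W=dict(np.load("w1.npz")); save(W,"w1c",(230,30,350,220),6) if 0 else None
im=cv2.cvtColor(W["image"],cv2.COLOR_RGB2BGR)
cv2.imwrite("pics/w1c.png",cv2.resize(im[40:130,235:345],None,fx=6.6,fy=6.6,interpolation=cv2.INTER_CUBIC))
cv2.imwrite("pics/w1d.png",cv2.resize(im[120:210,235:345],None,fx=6.6,fy=6.6,interpolation=cv2.INTER_CUBIC))
```

```text
(no output)
```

View pics/w1c.png

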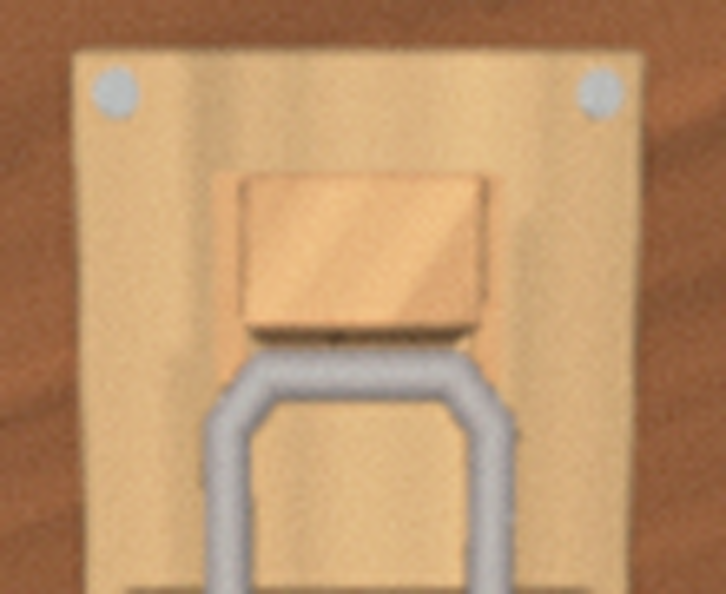

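View pics/w1d.png

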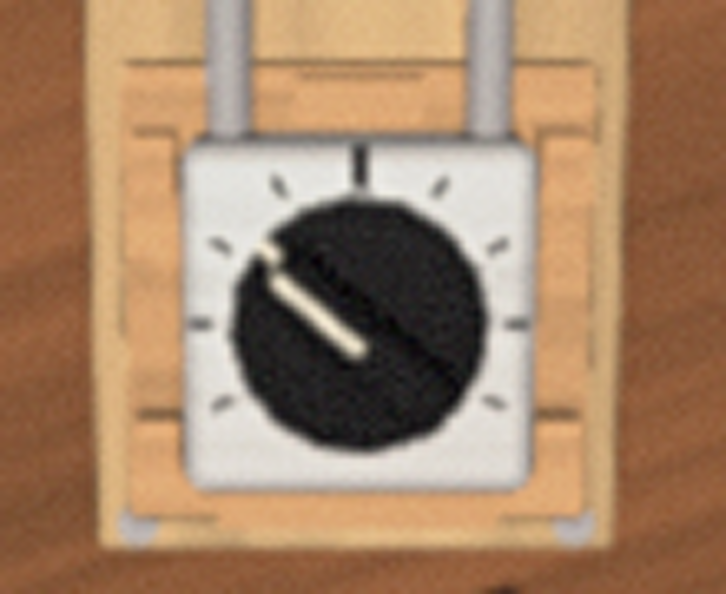

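Run:
```python
from h import *
W=dict(np.load("w1.npz"))
f=lambda x,y,oy:((x+.5)/6.6-.5+235,(y+.5)/6.6-.5+oy)
def fit(L,P):
    H=(L-L.mean(0)).T@(P-P.mean(0)); a=np.arctan2(H[0,1]-H[1,0],H[0,0]+H[1,1])
    Rm=np.array([[np.cos(a),-np.sin(a)],[np.sin(a),np.cos(a)]]); o=P.mean(0)-Rm@L.mean(0);return a,o,np.round((L@Rm.T+o-P)*1e3,1)
P=np.array([atz(W,*f(*p),.01)[:2] for p in((75,52,40),(643,52,40),(612,547,120),(100,547,120))])
L=np.array([[.133,.05],[.133,-.05],[-.053,-.05],[-.053,.05]])
print("foot",fit(L,P))
P=np.array([atz(W,*f(*p),.058)[:2] for p in((185,143,120),(532,141,120),(532,490,120),(185,490,120))])
print("case",fit(np.array([[.03,.03],[.03,-.03],[-.03,-.03],[-.03,.03]]),P))
P=np.array([atz(W,*f(*p),.08)[:2] for p in((248,173,40),(480,173,40),(480,325,40),(248,325,40))])
print("block top",fit(np.array([[.011,.018],[.011,-.018],[-.011,-.018],[-.011,.018]]),P))
m,e=[atz(W,*f(*p),.0835)[:2] for p in((360,350,120),(273,282,120))]
print("dial line",m,e,np.arctan2(*(e-m)[::-1]))
for n,p in(("bar",(360,373,40)),): print(n,atz(W,*f(*p),.044))
for n,p in(("blocktop",(365,250,40)),("casefront-right",(500,160,120)),("foot",(160,300,40)),("disc",(330,420,120))):
    print(n,np.round(pt(W,*f(*p)),4))
```

```text
foot (np.float64(-0.34939835015208703), array([0.51710932, 0.00891742]), array([[ 1.4,  0.3],
       [ 0.9, -1.1],
       [-1.3,  0.1],
       [-1. ,  0.8]]))
case (np.float64(-0.3464102869901856), array([0.51793007, 0.00885338]), array([[ 1. ,  1.1],
       [-0.1, -1.4],
       [-0.4, -0.1],
       [-0.4,  0.4]]))
block top (np.float64(-0.3484221971779702), array([ 0.60567345, -0.02341457]), array([[ 0.6,  0.7],
       [-0. , -1. ],
       [-0.5, -0.4],
       [-0.1,  0.7]]))
dial line [0.5174032  0.00909509] [0.53222088 0.01824469] 0.553172799950461
bar [ 0.59006913 -0.01760982  0.044     ]
blocktop [ 0.6054 -0.0234  0.0823]
casefront-right [ 0.5349 -0.0222  0.0579]
foot [0.6146 0.0109 0.0112]
disc [0.504  0.019  0.0612]
```

```bash
sed -i 's/^O=.*/O=np.array([.5175,.0089]);A=-.348/' h.py; python3 -c "
from h import *
delta([.6057,-.0234,.077],A-np.pi/2)"
```

```text
t 4.72 pos [0.5168 0.011  0.3007] F [ 0.5 -0.2  0. ] open 0.999
[[ 0.938 -0.348  0.001]
 [-0.348 -0.938 -0.002]
 [ 0.002  0.001 -1.   ]]
  option 0 [ 0.07 -0.1  -0.41]
  option 3.141592653589793 [-1.5000e-01 -1.1000e-01  1.7959e+02]
shift [ 94.9   1.1 223.8] mm
```

Call:
send_rows(moves=[0.04,0,0.01,0,0,-0.4,0.075,0.001,0.03,0,0,-0.4,0.095,0.001,0.06,0,0,-0.4,0.095,0.001,0.1,0,0,-0.4,0.095,0.001,0.14,0,0,-0.4])

```text
clock: 5.13
tool_pos: [0.607, -0.026, 0.1599]
eef_rot: [0.985, -0.175, 0.002, 0.001]
contact_force: [-0.2, 0.1, -0.5]
opening: 0.996
```

```bash
python3 -c "
from h import *
delta([.6057,-.0234,.077],A-np.pi/2)"
```

```text
t 5.13 pos [ 0.607  -0.026   0.1599] F [-0.2  0.1 -0.5] open 0.996
[[ 0.939 -0.345  0.004]
 [-0.345 -0.939 -0.003]
 [ 0.005  0.001 -1.   ]]
  option 0 [ 0.07 -0.28 -0.24]
  option 3.141592653589793 [-4.4000e-01 -1.0000e-01  1.7976e+02]
shift [-2.5 -2.1 82.9] mm
```

Call:
send_rows(moves=[-0.0025,-0.002,0.03,0,-0.3,-0.2,-0.0025,-0.002,0.06,0,-0.3,-0.2,-0.0025,-0.002,0.083,0,-0.3,-0.2,-0.0025,-0.002,0.083,0,-0.3,-0.2,-0.0025,-0.002,0.083,0,-0.3,-0.2])

```text
clock: 5.55
tool_pos: [0.6046, -0.0248, 0.0763]
eef_rot: [0.985, -0.174, -0.002, 0.001]
contact_force: [-0.2, 0.3, 0.6]
opening: 1.0
```

Run:
```python
from h import *
W=imaging.snapshot("wrist"); save(W,"w2"); delta([.6057,-.0234,.077],A-np.pi/2)
```

```text
t 5.6 pos [ 0.606  -0.0245  0.0777] F [0.5 0.2 0.4] open 0.999
[[ 0.939 -0.343 -0.   ]
 [-0.343 -0.939 -0.001]
 [ 0.     0.001 -1.   ]]
  option 0 [ 0.07 -0.03 -0.12]
  option 3.141592653589793 [-4.0000e-02 -1.2000e-01  1.7988e+02]
shift [-0.7 -1.   0.7] mm
```

View pics/w2.png

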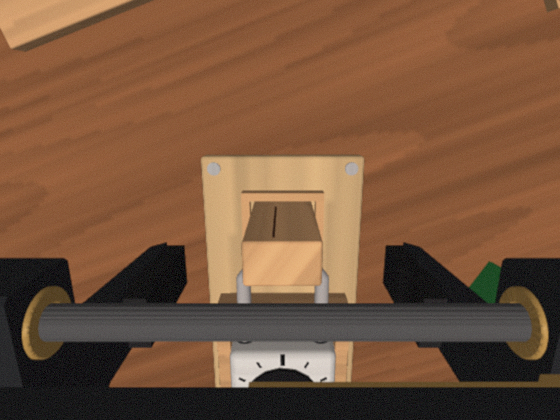

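The picture shows the wooden block at (282,240) between the fingers, with a dark split on its front face at (273,222). That marks it as the one meant, not the green look-alike at (488,285). Closing on it.

Call:
send_rows(moves=[-0.0005,-0.001,0,0,0,0,-0.0005,-0.001,0,0,0,0,-0.0005,-0.001,0,0,0,0,-0.0005,-0.001,0,0,0,0,-0.0005,-0.001,0,0,0,0], claw=1, grip_force=15)

```text
clock: 6.02
tool_pos: [0.6062, -0.0234, 0.0785]
eef_rot: [0.985, -0.174, 0.001, 0.001]
contact_force: [0.1, 0.5, -0.3]
opening: 0.645
```

Call:
send_rows(moves=[0,0,0,0,0,0,0,0,0,0,0,0,0,0,-0.01,0,0,0,0,0,-0.035,0,0,0,0,0,-0.07,0,0,0])

```text
clock: 6.43
tool_pos: [0.604, -0.0232, 0.1474]
eef_rot: [0.985, -0.174, -0.002, 0.001]
contact_force: [0.6, 1.6, 0.9]
opening: 0.27
```

Run:
```python
from h import *
T=imaging.snapshot("top"); S=imaging.snapshot("side")
for s in (T,S):
    P=cloud(s)
    m=(abs(P[...,0]-.526)<.12)&(abs(P[...,1]+.333)<.12)&(P[...,2]>.060)&(P[...,2]<.08)
    q=P[m][:,:2].astype(np.float32); print(len(q),cv2.minAreaRect(q))
delta([.527,-.333,.15])
```

```text
398 ((0.542762041091919, -0.3352004587650299), (0.18029887974262238, 0.16996023058891296), 10.421780586242676)
1137 ((0.5441277027130127, -0.3489091396331787), (0.17439988255500793, 0.19710808992385864), 10.347393035888672)
t 6.53 pos [ 0.6099 -0.0235  0.154 ] F [ 1.  -0.8 -0.6] open 0.176
[[ 0.939 -0.343  0.011]
 [-0.343 -0.939 -0.001]
 [ 0.011 -0.003 -1.   ]]
shift [ 28.4 319.2   3.4] mm
```

The fingers close more slowly than I allowed for. At an opening of 0.18 they're empty, so I'll check the block.

Run:
```python
from h import *
W=imaging.snapshot("wrist"); save(W,"w3"); st()
```

```text
t 6.58 pos [ 0.6083 -0.0233  0.1517] F [0.8 0.1 0.3] open 0.129
[[ 0.939 -0.343  0.008]
 [-0.343 -0.939 -0.001]
 [ 0.007 -0.001 -1.   ]]
```

View pics/w3.png

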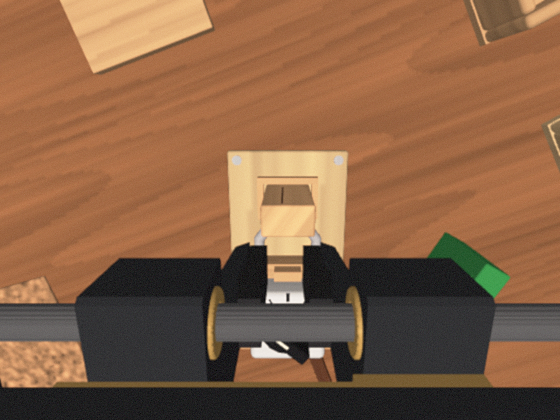

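The block is untouched, still upright in its socket at (288,205). I'll reopen and retry.

Call:
send_rows(moves=[0,0,0,0,0,0,0,0,0,0,0,0,0,0,0,0,0,0,0,0,0,0,0,0,0,0,0,0,0,0], claw=-0.5)

```text
clock: 7.0
tool_pos: [0.6078, -0.0233, 0.1509]
eef_rot: [0.985, -0.174, 0.003, 0.0]
contact_force: [-0.2, 0.2, 0.3]
opening: 0.488
```

Call:
send_rows(moves=[0,0,0,0,0,0,0,0,0,0,0,0,0,0,0,0,0,0,0,0,0,0,0,0,0,0,0,0,0,0])

```text
clock: 7.42
tool_pos: [0.6078, -0.0234, 0.1509]
eef_rot: [0.985, -0.174, 0.003, 0.0]
contact_force: [0.7, 0.2, -1.1]
opening: 0.751
```

Run:
```python
from h import *
delta([.6057,-.0234,.077],A-np.pi/2)
```

```text
t 7.42 pos [ 0.6078 -0.0234  0.1509] F [ 0.7  0.2 -1.1] open 0.751
[[ 0.939 -0.343  0.006]
 [-0.343 -0.939 -0.001]
 [ 0.006 -0.001 -1.   ]]
  option 0 [-0.04 -0.34 -0.13]
  option 3.141592653589793 [-5.4000e-01  6.0000e-02  1.7987e+02]
shift [-2.4  0.8 73.9] mm
```

Call:
send_rows(moves=[-0.002,0.0005,0.03,0,-0.3,-0.1,-0.002,0.0005,0.06,0,-0.3,-0.1,-0.002,0.0005,0.074,0,-0.3,-0.1,-0.002,0.0005,0.074,0,-0.3,-0.1,-0.002,0.0005,0.074,0,-0.3,-0.1])

```text
clock: 7.83
tool_pos: [0.6059, -0.0233, 0.0765]
eef_rot: [0.985, -0.173, -0.0, -0.0]
contact_force: [-0.9, 0.2, 0.4]
opening: 0.747
```

Call:
send_rows(moves=[0,0,0,0,0,0,0,0,0,0,0,0,0,0,0,0,0,0,0,0,0,0,0,0,0,0,0,0,0,0], claw=1, grip_force=15)

```text
clock: 8.25
tool_pos: [0.6063, -0.0232, 0.0772]
eef_rot: [0.985, -0.173, 0.0, -0.0]
contact_force: [-0.4, 0.3, -0.5]
opening: 0.397
```

Call:
send_rows(moves=[0,0,0,0,0,0,0,0,0,0,0,0,0,0,0,0,0,0,0,0,0,0,0,0,0,0,0,0,0,0])

```text
clock: 8.67
tool_pos: [0.6062, -0.0233, 0.0771]
eef_rot: [0.985, -0.173, 0.0, -0.0]
contact_force: [-1.0, -0.9, -0.0]
opening: 0.013
```

Run:
```python
from h import *
W=imaging.snapshot("wrist"); save(W,"w4"); s,Rm=st()
for k in (0,.006,.025): print(k,proj(W,s["tool_pos"]+Rm@[0,0,k]))
```

```text
t 8.72 pos [ 0.6062 -0.0232  0.0771] F [ 0.1 -0.5 -0.3] open 0.007
[[ 0.94  -0.341  0.001]
 [-0.341 -0.94   0.   ]
 [ 0.001 -0.001 -1.   ]]
0 [[285.23445808 260.85388732]]
0.006 [[285.22283324 255.52893427]]
0.025 [[285.19076339 240.83879415]]
```

View pics/w4.png

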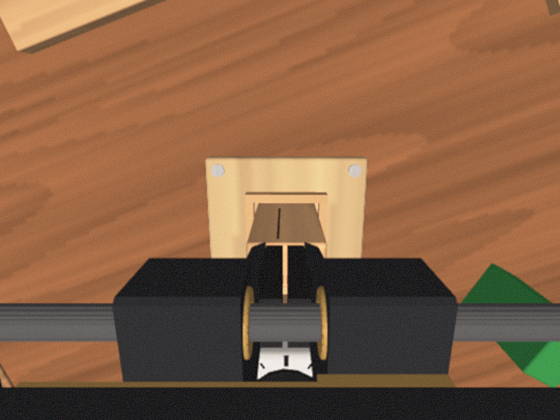

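Run:
```python
from h import *
print("tips",r.tips_ahead,[a for a in dir(r) if a[0]!='_'])
W=imaging.snapshot("wrist"); s,Rm=st()
P=(cloud(W)-s["tool_pos"])@Rm
for u,v in((268,250),(268,260),(268,270),(305,250),(305,262),(286,255),(286,275),(286,290),(286,225),(230,280),(285,210)): print(u,v,np.round(P[v,u]*1000,1),"world z",round(float(cloud(W)[v,u,2]),4))
S=imaging.snapshot("side"); save(S,"s4",(240,160,340,270),6)
```

```text
tips 0.025 ['Unreachable', 'finish_job', 'get_state', 'tips_ahead']
t 8.77 pos [ 0.6062 -0.0232  0.0771] F [0.4 0.8 0.7] open 0.005
[[ 0.94  -0.341  0.001]
 [-0.341 -0.94   0.   ]
 [ 0.001 -0.001 -1.   ]]
268 250 [ 9.3 -7.3 -9.4] world z 0.0865
268 260 [  9.4  -6.8 -19.8] world z 0.0969
268 270 [  9.3  -6.5 -28.5] world z 0.1056
305 250 [ 10.9   8.1 -13.3] world z 0.0904
305 262 [ 10.2   7.6 -23.5] world z 0.1006
286 255 [  9.4   0.3 -14.9] world z 0.092
286 275 [  5.5   0.3 -25. ] world z 0.1021
286 290 [  9.7   0.2 -44.3] world z 0.1214
286 225 [10.4  0.4 20.3] world z 0.0568
230 280 [ 34.8 -11.1 -85.5] world z 0.1626
285 210 [10.6 -0.1 46.3] world z 0.0308
```

View pics/s4.png

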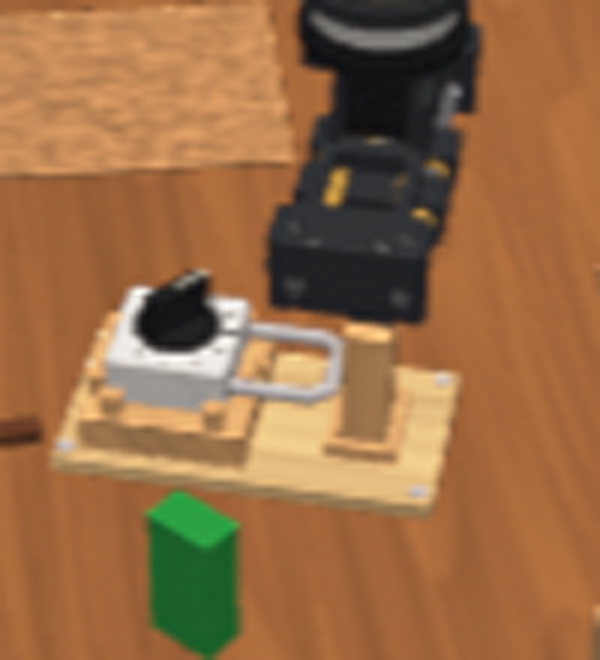

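Run:
```python
from h import *
W=imaging.snapshot("wrist"); s,Rm=st()
P=(cloud(W)-s["tool_pos"])@Rm*1000
for v in range(238,262,2): print(v,[tuple(np.round(P[v,u]).astype(int)) for u in(256,262,268,276,285,296,304,312)])
print("gripper body/side")
S=imaging.snapshot("side"); Q=(cloud(S)-s["tool_pos"])@Rm*1000
for v in range(196,222,2): print(v,[tuple(np.round(Q[v,u]).astype(int)) for u in(288,294,299,304,309)])
T=imaging.snapshot("top"); save(T,"t4",(240,140,330,210),8)
```

```text
t 8.87 pos [ 0.6063 -0.0233  0.0771] F [ 0.3  0.6 -0. ] open 0.006
[[ 0.94  -0.341  0.001]
 [-0.341 -0.94   0.   ]
 [ 0.001 -0.001 -1.   ]]
238 [(np.int64(10), np.int64(-13), np.int64(3)), (np.int64(10), np.int64(-11), np.int64(2)), (np.int64(10), np.int64(-8), np.int64(3)), (np.int64(11), np.int64(-4), np.int64(1)), (np.int64(10), np.int64(0), np.int64(2)), (np.int64(10), np.int64(5), np.int64(2)), (np.int64(10), np.int64(9), np.int64(2)), (np.int64(10), np.int64(12), np.int64(2))]
240 [(np.int64(11), np.int64(-13), np.int64(-1)), (np.int64(10), np.int64(-10), np.int64(0)), (np.int64(10), np.int64(-8), np.int64(-1)), (np.int64(11), np.int64(-4), np.int64(-1)), (np.int64(11), np.int64(0), np.int64(-1)), (np.int64(10), np.int64(5), np.int64(0)), (np.int64(11), np.int64(8), np.int64(-1)), (np.int64(10), np.int64(12), np.int64(0))]
242 [(np.int64(10), np.int64(-13), np.int64(-2)), (np.int64(10), np.int64(-10), np.int64(-2)), (np.int64(10), np.int64(-8), np.int64(-3)), (np.int64(10), np.int64(-4), np.int64(-2)), (np.int64(10), np.int64(0), np.int64(-1)), (np.int64(10), np.int64(5), np.in
[... 5645 characters left out ...]
, np.int64(75))]
216 [(np.int64(-43), np.int64(-17), np.int64(31)), (np.int64(-26), np.int64(-18), np.int64(28)), (np.int64(-5), np.int64(21), np.int64(-6)), (np.int64(8), np.int64(17), np.int64(-5)), (np.int64(10), np.int64(-83), np.int64(75))]
218 [(np.int64(-51), np.int64(-59), np.int64(73)), (np.int64(-33), np.int64(-64), np.int64(74)), (np.int64(-6), np.int64(18), np.int64(5)), (np.int64(8), np.int64(17), np.int64(2)), (np.int64(12), np.int64(-73), np.int64(75))]
220 [(np.int64(-47), np.int64(-37), np.int64(62)), (np.int64(-30), np.int64(-44), np.int64(65)), (np.int64(-5), np.int64(19), np.int64(11)), (np.int64(9), np.int64(18), np.int64(9)), (np.int64(13), np.int64(-63), np.int64(74))]
```

Run:
```python
import cv2
a=cv2.imread("pics/w4.png");cv2.imwrite("pics/w4c.png",cv2.resize(a[190:390,190:390],None,fx=3,fy=3,interpolation=cv2.INTER_CUBIC))
```

```text
(no output)
```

View pics/w4c.png

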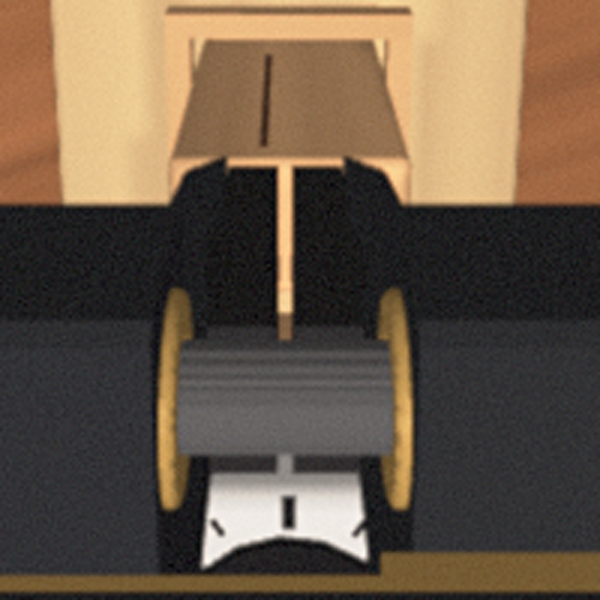

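The block is still in its socket (top edge at row 245). The wrist depth puts the closed fingertips about 6 mm *behind* the reported TCP, not 25 mm ahead. The side view agrees: the gripper's body starts about 70 mm behind the reported TCP. So the real gripper sits about 31 mm higher than the state implies, and I'll allow for that from here on (tip z = TCP z + 6 mm).

Call:
send_rows(moves=[0,0,-0.02,0,0,0,0,0,-0.02,0,0,0,0,0,-0.02,0,0,0,0,0,-0.02,0,0,0,0,0,-0.02,0,0,0], claw=-0.6)

```text
clock: 9.38
tool_pos: [0.6058, -0.0232, 0.0965]
eef_rot: [0.985, -0.173, -0.0, -0.0]
contact_force: [-0.5, -0.7, -0.3]
opening: 0.361
```

Call:
send_rows(moves=[0,0,0,0,0,0,0,0,0,0,0,0,0,0,0,0,0,0,0,0,0,0,0,0,0,0,0,0,0,0])

```text
clock: 9.8
tool_pos: [0.6058, -0.0232, 0.0964]
eef_rot: [0.985, -0.173, -0.0, -0.0]
contact_force: [-1.2, 0.5, 1.4]
opening: 0.738
```

Run:
```python
from h import *
W=imaging.snapshot("wrist"); save(W,"w5"); s,Rm=st()
P=(cloud(W)-s["tool_pos"])@Rm*1000
q=P[(abs(P[...,0])<13)&(abs(P[...,1])>20)&(abs(P[...,1])<60)&(P[...,2]<20)&(P[...,2]>-60)]
print(len(q),np.percentile(q[:,2],[50,90,98,100]),np.percentile(q[:,0],[0,50,100]))
for sgn in(1,-1):
    z=q[q[:,1]*sgn>0]; print(sgn,"inner",np.percentile(z[:,1],[1,50,99]))
delta([.6057,-.0234,.046],A-np.pi/2)
```

```text
t 9.85 pos [ 0.6058 -0.0232  0.0964] F [-0.1 -0.3 -0.6] open 0.778
[[ 0.94  -0.341 -0.   ]
 [-0.341 -0.94   0.   ]
 [-0.    -0.    -1.   ]]
8119 [-34.57301622 -12.53972086  -6.01177385  -2.00744108] [-11.15098842   9.45169265  12.0626107 ]
1 inner [31.98402144 38.56399839 48.23711618]
-1 inner [-48.7243435  -39.13863112 -32.62929727]
t 9.85 pos [ 0.6058 -0.0232  0.0964] F [-0.1 -0.3 -0.6] open 0.778
[[ 0.94  -0.341 -0.   ]
 [-0.341 -0.94   0.   ]
 [-0.    -0.    -1.   ]]
  option 0 [-0.02  0.03 -0.03]
  option 3.141592653589793 [4.0000e-02 3.0000e-02 1.7997e+02]
shift [ 0.   0.2 50.4] mm
```

View pics/w5.png

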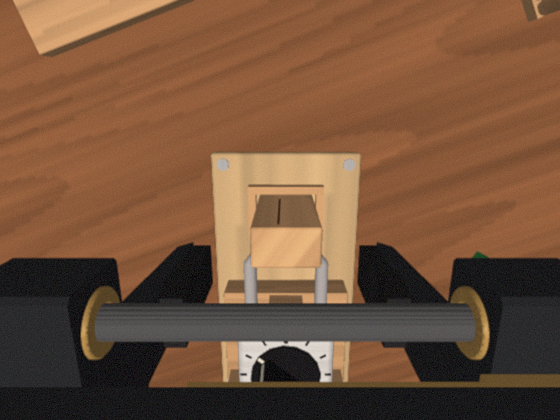

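The open fingers show the same 6 mm offset at the tips. The block stands centred between them at (286,230). Descending 50 mm.

Call:
send_rows(moves=[0,0,0.02,0,0,0,0,0,0.04,0,0,0,0,0,0.05,0,0,0,0,0,0.05,0,0,0,0,0,0.05,0,0,0])

```text
clock: 10.27
tool_pos: [0.6056, -0.0232, 0.0462]
eef_rot: [0.985, -0.173, -0.001, -0.0]
contact_force: [0.9, -0.0, 0.4]
opening: 0.802
```

Call:
send_rows(moves=[0,0,0,0,0,0,0,0,0,0,0,0,0,0,0,0,0,0,0,0,0,0,0,0,0,0,0,0,0,0], claw=1, grip_force=15)

```text
clock: 10.68
tool_pos: [0.6058, -0.0232, 0.0467]
eef_rot: [0.985, -0.173, -0.0, -0.0]
contact_force: [0.3, -0.2, -0.6]
opening: 0.444
```

Call:
send_rows(moves=[0,0,0,0,0,0,0,0,0,0,0,0,0,0,0,0,0,0,0,0,0,0,0,0,0,0,0,0,0,0])

```text
clock: 11.1
tool_pos: [0.6058, -0.0232, 0.0467]
eef_rot: [0.985, -0.173, -0.0, -0.0]
contact_force: [-0.6, -0.3, 0.7]
opening: 0.404
```

Call:
send_rows(moves=[0,0,-0.02,0,0,0,0,0,-0.05,0,0,0,0,0,-0.08,0,0,0,0,0,-0.11,0,0,0,0,0,-0.12,0,0,0])

```text
clock: 11.52
tool_pos: [0.6082, -0.0234, 0.1708]
eef_rot: [0.985, -0.173, 0.003, -0.001]
contact_force: [0.9, 0.4, -1.2]
opening: 0.406
```

Run:
```python
from h import *
T=imaging.snapshot("top"); m=None
for d in imaging.silhouettes("crate",T):
    u=d["box"][0]*560; print(round(d["score"],2),np.round(np.array(d["box"])*[560,420,560,420]))
    P=cloud(T)[d["pixels"]]; q=P[P[:,2]>.055][:,:2].astype(np.float32); print(len(q),cv2.minAreaRect(q), np.median(q,0))
delta([.527,-.333,.13])
```

```text
0.72 [369. 201.  51.  52.]
441 ((0.4928344190120697, -0.20069415867328644), (0.1579001098871231, 0.42294737696647644), 14.546915054321289) [ 0.5246086  -0.32341677]
0.63 [408. 283.  50.  47.]
446 ((0.255489706993103, -0.2665896415710449), (0.5244735479354858, 0.1514624059200287), 82.84384155273438) [ 0.23109159 -0.44554996]
t 11.62 pos [ 0.6073 -0.0233  0.1686] F [ 0.2 -0.3 -2. ] open 0.408
[[ 0.94  -0.342  0.004]
 [-0.342 -0.94   0.   ]
 [ 0.004 -0.002 -1.   ]]
shift [ 30.1 318.5  38.2] mm
```

Call:
send_rows(moves=[0.03,0.318,0,0,0,0,0.03,0.318,0,0,0,0,0.03,0.318,0,0,0,0,0.03,0.318,0,0,0,0,0.03,0.318,0,0,0,0])

```text
clock: 12.03
tool_pos: [0.5523, -0.2263, 0.1654]
eef_rot: [0.985, -0.173, 0.0, -0.001]
contact_force: [0.6, -0.1, -0.4]
opening: 0.411
```

Call:
send_rows(moves=[0.0105,0.112,0,0,0,0,0.0105,0.112,0,0,0,0,0.0105,0.112,0,0,0,0,0.0105,0.112,0,0,0,0,0.0105,0.112,0,0,0,0])

```text
clock: 12.45
tool_pos: [0.5213, -0.3373, 0.1627]
eef_rot: [0.984, -0.176, -0.002, -0.001]
contact_force: [0.6, 0.6, -0.3]
opening: 0.407
```

Run:
```python
from h import *
W=imaging.snapshot("wrist"); save(W,"w6"); delta([.527,-.333,.07],A-np.pi/2)
for d in imaging.pinpoint("crate_in",W): u,v=np.array(d["point"])*[560,420]; print(d["score"],u,v,atz(W,u,v,.008))
```

```text
t 12.5 pos [ 0.5228 -0.3346  0.163 ] F [ 0.  -0.2 -0.8] open 0.406
[[ 0.94  -0.342 -0.002]
 [-0.342 -0.94   0.004]
 [-0.004 -0.003 -1.   ]]
  option 0 [-0.18  0.22 -0.06]
  option 3.141592653589793 [  0.34   0.29 179.94]
shift [ 3.8 -2.6 93. ] mm
0.96 273.224 179.508 [ 0.53025517 -0.32936894  0.008     ]
```

View pics/w6.png

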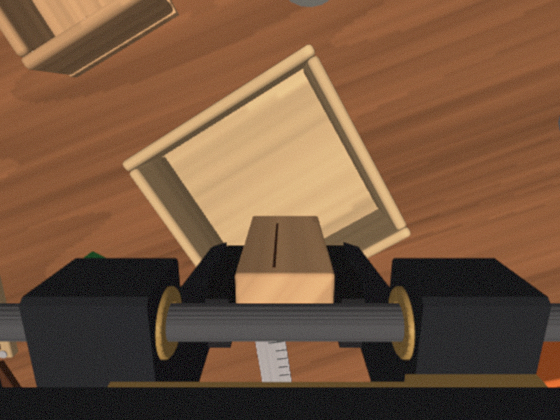

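The block, with its split at (276,245), is held over the crate. The crate's corners are at (127,165), (310,50) and (407,232). I'll lower it until its underside is about 30 mm above the bench, then release.

Call:
send_rows(moves=[0.003,-0.002,0.03,0,0,0,0.005,-0.005,0.06,0,0,0,0.005,-0.005,0.085,0,0,0,0.005,-0.005,0.095,0,0,0,0.005,-0.005,0.095,0,0,0])

```text
clock: 12.97
tool_pos: [0.5289, -0.3264, 0.0656]
eef_rot: [0.985, -0.171, -0.004, -0.004]
contact_force: [-0.3, -0.3, 0.9]
opening: 0.405
```

Call:
send_rows(moves=[0,0,0,0,0,0,0,0,0,0,0,0,0,0,0,0,0,0,0,0,0,0,0,0,0,0,0,0,0,0], claw=-0.6)

```text
clock: 13.38
tool_pos: [0.5295, -0.3269, 0.0667]
eef_rot: [0.985, -0.171, -0.003, -0.003]
contact_force: [-0.2, 1.1, 0.1]
opening: 0.761
```

Call:
send_rows(moves=[0,0,0,0,0,0,0,0,-0.03,0,0,0,0,0,-0.07,0,0,0,0,0,-0.11,0,0,0,0,0,-0.14,0,0,0])

```text
clock: 13.8
tool_pos: [0.5309, -0.3286, 0.2102]
eef_rot: [0.985, -0.171, -0.001, -0.003]
contact_force: [0.8, -0.4, 0.8]
opening: 0.799
```

Run:
```python
from h import *
W=imaging.snapshot("wrist"); save(W,"w7"); delta([.51,.012,.14],A+.9-np.pi/2)
delta(C(0,0,.14),A+.9+np.pi/2)
```

```text
t 13.85 pos [ 0.534  -0.3303  0.2158] F [ 1.2 -1.   3.9] open 0.796
[[ 0.941 -0.338  0.007]
 [-0.338 -0.941  0.001]
 [ 0.006 -0.004 -1.   ]]
  option 0 [-3.000e-02 -4.300e-01 -5.136e+01]
  option 3.141592653589793 [-5.2000e-01  3.0000e-02  1.2864e+02]
shift [-138.6 -313.9   76.1] mm
t 13.85 pos [ 0.534  -0.3303  0.2158] F [ 1.2 -1.   3.9] open 0.796
[[ 0.941 -0.338  0.007]
 [-0.338 -0.941  0.001]
 [ 0.006 -0.004 -1.   ]]
  option 0 [-5.2000e-01  3.0000e-02  1.2864e+02]
  option 3.141592653589793 [-3.000e-02 -4.300e-01 -5.136e+01]
shift [-130.5 -313.5   76.1] mm
```

View pics/w7.png

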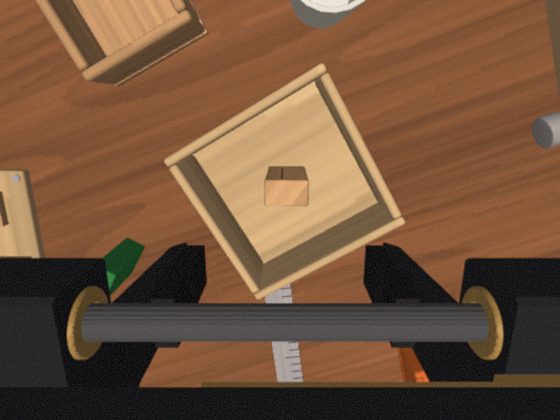

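The block stands inside the crate at (286,187). Next is the dial.

Call:
send_rows(moves=[-0.13,-0.3135,0.03,0,-0.4,-51.4,-0.13,-0.3135,0.03,0,-0.4,-51.4,-0.13,-0.3135,0.03,0,-0.4,-51.4,-0.13,-0.3135,0.03,0,-0.4,-51.4,-0.13,-0.3135,0.03,0,-0.4,-51.4], claw=0.1)

```text
clock: 14.27
tool_pos: [0.5221, -0.1186, 0.1943]
eef_rot: [0.99, 0.143, -0.0, -0.001]
contact_force: [1.0, -0.3, -0.2]
opening: 0.456
```

Run:
```python
from h import *
delta(C(-.01,0,.18),A+.9-np.pi/2); print(np.round(r.get_state()["q"],2))
```

```text
t 14.27 pos [ 0.5221 -0.1186  0.1943] F [ 1.  -0.3 -0.2] open 0.456
[[ 0.959  0.283 -0.001]
 [ 0.283 -0.959  0.002]
 [-0.    -0.002 -1.   ]]
  option 0 [-1.200e-01 -1.000e-02 -1.519e+01]
  option 3.141592653589793 [-1.0000e-02  1.7000e-01  1.6481e+02]
shift [  23.6 -129.5   14.5] mm
[ 0.28  0.63 -0.23  1.88  0.22  0.66 -1.37]
```

Call:
send_rows(moves=[0.0236,-0.1295,0.0145,0,0,-15.2,0.0236,-0.1295,0.0145,0,0,-15.2,0.0236,-0.1295,0.0145,0,0,-15.2,0.0236,-0.1295,0.0145,0,0,-15.2,0.0236,-0.1295,0.0145,0,0,-15.2])

```text
clock: 14.68
tool_pos: [0.5077, 0.0168, 0.1801]
eef_rot: [0.961, 0.276, 0.0, -0.002]
contact_force: [0.3, -0.0, 0.4]
opening: 0.449
```

Run:
```python
from h import *
W=imaging.snapshot("wrist"); save(W,"w8"); delta(C(0,0,.058),A+.9-np.pi/2)
print(proj(W,C(0,0,.0835)))
```

```text
t 14.73 pos [0.508  0.0134 0.1801] F [-0.4 -1.  -0.2] open 0.449
[[ 0.85   0.527 -0.001]
 [ 0.527 -0.85   0.002]
 [ 0.    -0.002 -1.   ]]
  option 0 [-0.11 -0.02  0.17]
  option 3.141592653589793 [ 4.0000e-02 -1.8000e-01 -1.7983e+02]
shift [  5.6   9.  122.1] mm
[[301.69432113 199.25855551]]
```

View pics/w8.png

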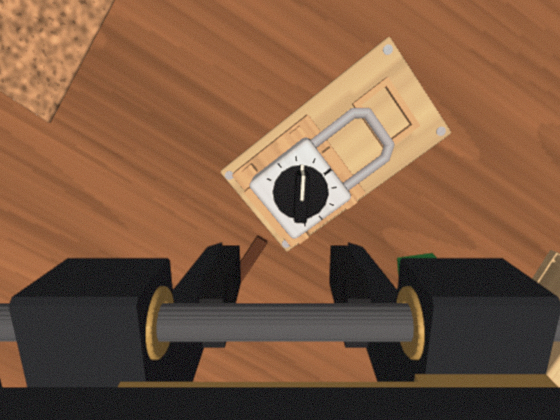

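The bar's white line runs from (302,195) to (304,167), lined up with the tool's x. The predicted bar centre, (302,199), matches. Descending.

Call:
send_rows(moves=[0.0056,0.009,0.02,0,0,0,0.0056,0.009,0.045,0,0,0,0.0056,0.009,0.07,0,0,0,0.0056,0.009,0.09,0,0,0,0.0056,0.009,0.1,0,0,0])

```text
clock: 15.15
tool_pos: [0.5168, 0.0055, 0.0781]
eef_rot: [0.962, 0.272, -0.002, -0.0]
contact_force: [-0.1, 0.6, -0.3]
opening: 0.451
```

Run:
```python
from h import *
delta(C(0,0,.058),A+.9-np.pi/2)
```

```text
t 15.15 pos [0.5168 0.0055 0.0781] F [-0.1  0.6 -0.3] open 0.451
[[ 0.852  0.523 -0.003]
 [ 0.523 -0.852 -0.   ]
 [-0.003 -0.001 -1.   ]]
  option 0 [-0.07  0.17 -0.08]
  option 3.141592653589793 [2.7000e-01 1.1000e-01 1.7992e+02]
shift [ 2.5 -2.5 20.1] mm
```

Descending, then closing at moderate force.

Call:
send_rows(moves=[0.002,-0.002,0.01,0,0,0,0.002,-0.002,0.02,0,0,0,0.002,-0.002,0.02,0,0,0,0.002,-0.002,0.02,0,0,0,0.002,-0.002,0.02,0,0,0], claw=1, grip_force=15)

```text
clock: 15.57
tool_pos: [0.5177, 0.008, 0.0585]
eef_rot: [0.962, 0.272, -0.001, -0.0]
contact_force: [-0.5, -0.3, 1.1]
opening: 0.109
```

Call:
send_rows(moves=[0,0,0,0,0,0,0,0,0,0,0,0,0,0,0,0,0,0,0,0,0,0,0,0,0,0,0,0,0,0])

```text
clock: 15.98
tool_pos: [0.5178, 0.0078, 0.0586]
eef_rot: [0.962, 0.271, -0.001, 0.0]
contact_force: [-0.1, -0.9, -0.7]
opening: 0.11
```

Run:
```python
from h import *
delta(C(0,0,.058),A-np.pi/2)
W=imaging.snapshot("wrist"); save(W,"w9")
```

```text
t 15.98 pos [0.5178 0.0078 0.0586] F [-0.1 -0.9 -0.7] open 0.11
[[ 0.853  0.522 -0.002]
 [ 0.522 -0.853 -0.001]
 [-0.002 -0.001 -1.   ]]
  option 0 [3.000e-02 1.300e-01 5.143e+01]
  option 3.141592653589793 [-1.6000e-01  3.0000e-02 -1.2857e+02]
shift [ 0.3 -1.1  0.6] mm
```

View pics/w9.png

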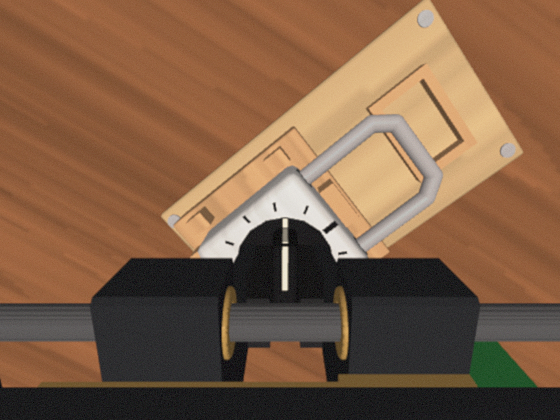

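The bar is gripped, with an opening of 9.7 mm. Turning clockwise 51.5° in two steps.

Call:
send_rows(moves=[0,0,0,0,0,6,0,0,0,0,0,12,0,0,0,0,0,18,0,0,0,0,0,24,0,0,0,0,0,28])

```text
clock: 16.45
tool_pos: [0.5181, 0.0076, 0.0586]
eef_rot: [1.0, 0.028, -0.001, 0.0]
contact_force: [0.4, -0.1, -1.1]
opening: 0.116
```

Run:
```python
from h import *
delta([.5178,.0078,.0586],A-np.pi/2)
```

```text
t 16.45 pos [0.5181 0.0076 0.0586] F [ 0.4 -0.1 -1.1] open 0.116
[[ 0.998  0.056 -0.002]
 [ 0.056 -0.998 -0.001]
 [-0.002  0.001 -1.   ]]
  option 0 [ 0.07  0.09 23.16]
  option 3.141592653589793 [-1.3000e-01  1.0000e-01 -1.5684e+02]
shift [-0.3 -0.2 -0. ] mm
```

Call:
send_rows(moves=[0,0,0,0,0,6,0,0,0,0,0,12,0,0,0,0,0,18,0,0,0,0,0,23,0,0,0,0,0,23])

```text
clock: 16.87
tool_pos: [0.5181, 0.0074, 0.0586]
eef_rot: [0.985, -0.173, -0.001, 0.001]
contact_force: [-0.1, -1.0, -0.3]
opening: 0.113
```

Call:
send_rows(moves=[0,0,0,0,0,0,0,0,0,0,0,0,0,0,0,0,0,0,0,0,0,0,0,0,0,0,0,0,0,0])

```text
clock: 17.28
tool_pos: [0.5182, 0.0074, 0.0586]
eef_rot: [0.985, -0.173, -0.001, 0.001]
contact_force: [0.6, -0.4, -0.4]
opening: 0.113
```

Run:
```python
from h import *
delta([.5178,.0078,.0586],A-np.pi/2)
print("moment",np.round(r.get_state()["moment"],2))
W=imaging.snapshot("wrist"); save(W,"w10")
```

```text
t 17.28 pos [0.5182 0.0074 0.0586] F [ 0.6 -0.4 -0.4] open 0.113
[[ 0.94  -0.34  -0.001]
 [-0.34  -0.94  -0.001]
 [-0.001  0.002 -1.   ]]
  option 0 [0.11 0.05 0.07]
  option 3.141592653589793 [-8.0000e-02  1.7000e-01 -1.7993e+02]
shift [-0.5 -0.2 -0. ] mm
moment [0.04 0.01 0.  ]
```

View pics/w10.png

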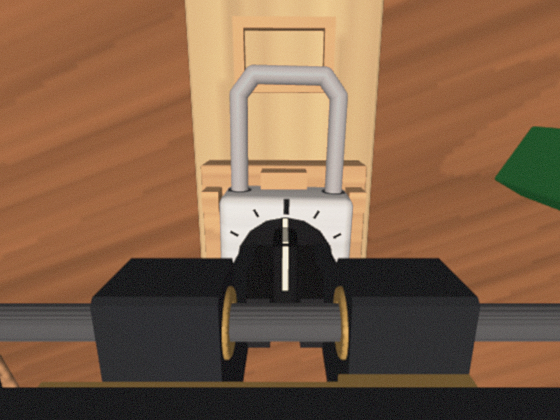

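The line, from (286,290) to (285,220), points at the broad index mark at (286,205), and the bow has moved over the socket rim. Measuring how far it came out.

Run:
```python
from h import *
W=imaging.snapshot("wrist")
c,s=np.cos(A),np.sin(A)
P=cloud(W); L=np.stack([(P[...,0]-O[0])*c+(P[...,1]-O[1])*s,-(P[...,0]-O[0])*s+(P[...,1]-O[1])*c,P[...,2]],-1)*1000
for u in(270,285,300):
    for v in range(58,96,3): print(u,v,np.round(L[v,u],1)) if u==285 else 0
for v in(66,75,84):
    p=atz(W,285,v,.044)[:2]-O; print(v,p@[c,s],p@[-s,c])
```

```text
285 58 [93.3 -1.   9.5]
285 61 [91.8 -1.   9.9]
285 64 [90.2 -1.  11.1]
285 67 [85.2 -0.9 47.5]
285 70 [84.  -0.9 48. ]
285 73 [82.8 -0.9 48.6]
285 76 [81.6 -0.9 48.5]
285 79 [80.3 -0.9 49. ]
285 82 [79.2 -0.9 47.4]
285 85 [79.5 -1.  19.2]
285 88 [78.  -1.  18.8]
285 91 [76.6 -1.  18.6]
285 94 [75.3 -1.  11.9]
66 0.08599115357783473 -0.0009379408769057357
75 0.08231626685010349 -0.0009443986560805556
84 0.07859456484474821 -0.000950938702478051
```

Bow centre x is about 82 mm, so the shackle has sprung out 5 mm. Releasing the dial and rising.

Call:
send_rows(moves=[0,0,0,0,0,0,0,0,0,0,0,0,0,0,0,0,0,0,0,0,-0.01,0,0,0,0,0,-0.05,0,0,0], claw=0.3)

```text
clock: 17.8
tool_pos: [0.5149, 0.0076, 0.1054]
eef_rot: [0.985, -0.172, -0.005, 0.002]
contact_force: [0.2, 0.2, 0.1]
opening: 0.35
```

Run:
```python
from h import *
delta(C(.082,0,.10),A); print(np.round(r.get_state()["q"],2))
```

```text
t 17.8 pos [0.5149 0.0076 0.1054] F [0.2 0.2 0.1] open 0.35
[[ 0.941 -0.34  -0.011]
 [-0.34  -0.941 -0.002]
 [-0.01   0.006 -1.   ]]
  option 0 [ -0.19   0.71 -89.91]
  option 3.141592653589793 [ 0.71  0.19 90.09]
shift [84.  -2.   4.5] mm
[-0.11  0.76  0.01  2.   -0.02  0.39 -2.  ]
```

Call:
send_rows(moves=[0.04,0,-0.01,0,0.7,-7,0.084,-0.002,-0.015,0,0.7,-14,0.084,-0.002,-0.015,0,0.7,-21,0.084,-0.002,-0.015,0,0.7,-28,0.084,-0.002,-0.015,0,0.7,-35])

```text
clock: 18.22
tool_pos: [0.5956, -0.0196, 0.1205]
eef_rot: [0.991, 0.134, 0.001, 0.002]
contact_force: [-0.2, 1.1, -0.0]
opening: 0.353
```

Call:
send_rows(moves=[0,0,0,0,0,-7,0,0,0,0,0,-14,0,0,0,0,0,-21,0,0,0,0,0,-28,0,0,0,0,0,-35])

```text
clock: 18.63
tool_pos: [0.5955, -0.02, 0.1213]
eef_rot: [0.903, 0.429, 0.0, 0.002]
contact_force: [0.3, 0.1, -0.6]
opening: 0.349
```

Run:
```python
from h import *
delta(C(.082,0,.12),A); print(np.round(r.get_state()["q"],2))
```

```text
t 18.63 pos [ 0.5955 -0.02    0.1213] F [ 0.3  0.1 -0.6] open 0.349
[[ 0.632  0.775  0.003]
 [ 0.775 -0.632 -0.004]
 [-0.001  0.004 -1.   ]]
  option 0 [  0.24   0.13 -19.29]
  option 3.141592653589793 [  0.18  -0.34 160.71]
shift [ 0.1 -1.4  1.3] mm
[ 0.14  0.82 -0.33  1.75  0.41  0.64 -1.11]
```

Call:
send_rows(moves=[0,-0.001,0,0.2,0,-7,0,-0.001,0,0.2,0,-14,0,-0.001,0,0.2,0,-19.3,0,-0.001,0,0.2,0,-19.3,0,-0.001,0,0.2,0,-19.3])

```text
clock: 19.05
tool_pos: [0.5948, -0.0197, 0.1218]
eef_rot: [0.82, 0.573, -0.001, 0.001]
contact_force: [0.8, 0.4, -0.3]
opening: 0.346
```

Run:
```python
from h import *
delta(C(.082,0,.028),A); print(np.round(r.get_state()["q"],2))
W=imaging.snapshot("wrist"); save(W,"w11"); print(proj(W,C(.082,0,.044)))
```

```text
t 19.05 pos [ 0.5948 -0.0197  0.1218] F [ 0.8  0.4 -0.3] open 0.346
[[ 0.344  0.939 -0.   ]
 [ 0.939 -0.344 -0.003]
 [-0.002  0.001 -1.   ]]
  option 0 [ 0.04  0.14 -0.16]
  option 3.141592653589793 [ 2.2000e-01 -6.0000e-02  1.7984e+02]
shift [ 0.8 -0.5 93.8] mm
[ 0.19  0.83 -0.42  1.75  0.51  0.68 -0.86]
[[283.30543579 210.771652  ]]
```

View pics/w11.png

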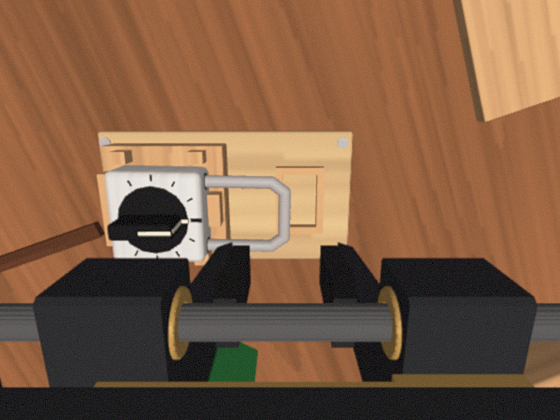

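The bow's cross bar is at (284,213), against a prediction of (283,211), with the fingers straddling it. Descending in two steps.

Call:
send_rows(moves=[0.001,-0.0005,0.02,0,0,0,0.001,-0.0005,0.04,0,0,0,0.001,-0.0005,0.055,0,0,0,0.001,-0.0005,0.06,0,0,0,0.001,-0.0005,0.06,0,0,0])

```text
clock: 19.52
tool_pos: [0.5937, -0.0187, 0.0607]
eef_rot: [0.82, 0.573, -0.002, 0.001]
contact_force: [-0.6, 0.0, 0.2]
opening: 0.345
```

Run:
```python
from h import *
delta(C(.082,0,.028),A)
W=imaging.snapshot("wrist"); save(W,"w12")
```

```text
t 19.52 pos [ 0.5937 -0.0187  0.0607] F [-0.6  0.   0.2] open 0.345
[[ 0.344  0.939 -0.003]
 [ 0.939 -0.344 -0.003]
 [-0.004 -0.001 -1.   ]]
  option 0 [-0.08  0.24 -0.2 ]
  option 3.141592653589793 [3.700e-01 1.200e-01 1.798e+02]
shift [ 0.1  0.9 32.7] mm
```

View pics/w12.png

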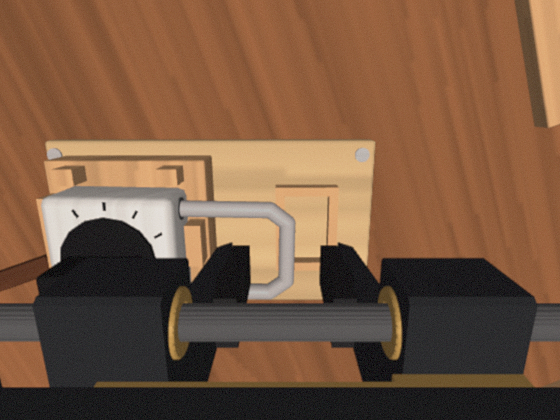

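Call:
send_rows(moves=[0,0.001,0.01,0,0,0,0,0.001,0.02,0,0,0,0,0.001,0.03,0,0,0,0,0.001,0.033,0,0,0,0,0.001,0.033,0,0,0])

```text
clock: 19.98
tool_pos: [0.5945, -0.0191, 0.0275]
eef_rot: [0.82, 0.573, -0.002, 0.001]
contact_force: [0.0, -0.0, 0.0]
opening: 0.351
```

Call:
send_rows(moves=[0,0,0,0,0,0,0,0,0,0,0,0,0,0,0,0,0,0,0,0,0,0,0,0,0,0,0,0,0,0], claw=1, grip_force=10)

```text
clock: 20.4
tool_pos: [0.5948, -0.019, 0.0278]
eef_rot: [0.82, 0.573, -0.002, 0.001]
contact_force: [-0.0, 0.5, 0.0]
opening: 0.091
```

Run:
```python
from h import *
delta(C(.0995,0,.028),A)
W=imaging.snapshot("wrist"); save(W,"w13")
```

```text
t 20.4 pos [ 0.5948 -0.019   0.0278] F [-0.   0.5  0. ] open 0.091
[[ 0.344  0.939 -0.002]
 [ 0.939 -0.344 -0.003]
 [-0.004 -0.001 -1.   ]]
  option 0 [-0.06  0.21 -0.2 ]
  option 3.141592653589793 [3.400e-01 1.000e-01 1.798e+02]
shift [-0.  17.3 -0.2] mm
```

View pics/w13.png

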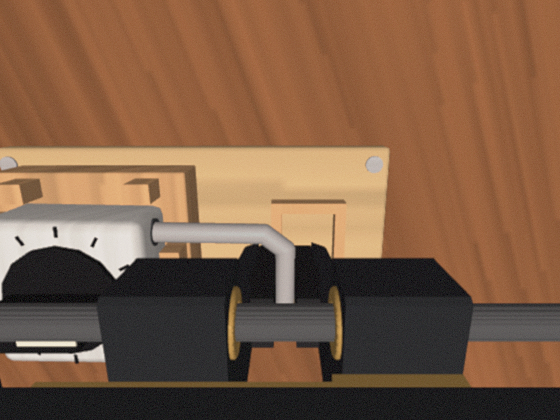

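The bar is gripped, with an opening of 8.0 mm. Pulling it along the case's +x.

Call:
send_rows(moves=[0,0.004,0,0,0,0,0,0.008,0,0,0,0,0,0.012,0,0,0,0,0,0.015,0,0,0,0,0,0.0165,0,0,0,0])

```text
clock: 20.87
tool_pos: [0.6108, -0.025, 0.0277]
eef_rot: [0.82, 0.572, -0.002, 0.001]
contact_force: [-3.1, 1.4, 0.1]
opening: 0.083
```

Run:
```python
from h import *
delta(C(.0995,0,.028),A)
```

```text
t 20.87 pos [ 0.6108 -0.025   0.0277] F [-3.1  1.4  0.1] open 0.083
[[ 0.345  0.939 -0.002]
 [ 0.939 -0.345 -0.003]
 [-0.004 -0.001 -1.   ]]
  option 0 [-0.05  0.21 -0.23]
  option 3.141592653589793 [3.3000e-01 8.0000e-02 1.7976e+02]
shift [ 0.1  0.2 -0.3] mm
```

Call:
send_rows(moves=[0,0.001,0,0,0,0,0,0.002,0,0,0,0,0,0.002,0,0,0,0,0,0.002,0,0,0,0,0,0.002,0,0,0,0])

```text
clock: 21.28
tool_pos: [0.6109, -0.0249, 0.0273]
eef_rot: [0.82, 0.573, -0.003, -0.001]
contact_force: [-4.7, 1.6, 1.3]
opening: 0.083
```

Run:
```python
from h import *
delta(C(.0995,0,.028),A)
W=imaging.snapshot("wrist"); save(W,"w14")
```

```text
t 21.28 pos [ 0.6109 -0.0249  0.0273] F [-4.7  1.6  1.3] open 0.083
[[ 0.344  0.939 -0.005]
 [ 0.939 -0.344 -0.003]
 [-0.004 -0.004 -1.   ]]
  option 0 [-0.25  0.24 -0.19]
  option 3.141592653589793 [  0.38   0.39 179.81]
shift [-0.1  0.1 -0.7] mm
```

View pics/w14.png

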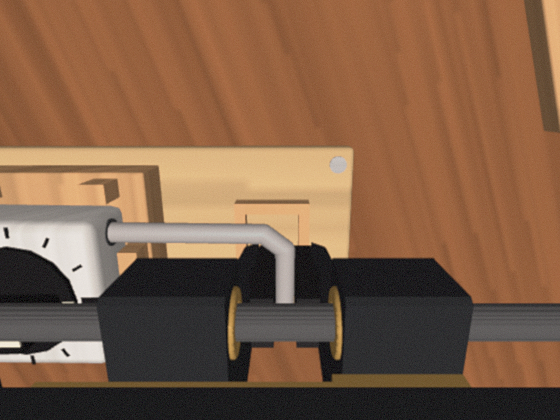

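The pull stopped at the end stop: 17 mm of travel, no further movement, and the force rose to 5 N. The leg is visibly longer in the picture. Releasing, rising, and turning back.

Call:
send_rows(moves=[0,-0.001,0,0,0,0,0,-0.001,0,0,0,0,0,-0.001,0,0,0,0,0,-0.001,0,0,0,0,0,-0.001,0,0,0,0], claw=0.4)

```text
clock: 21.75
tool_pos: [0.6106, -0.025, 0.0274]
eef_rot: [0.82, 0.573, -0.003, -0.0]
contact_force: [-0.4, -0.1, 0.2]
opening: 0.296
```

Call:
send_rows(moves=[0,0,-0.02,0,0,0,0,0,-0.05,0,0,0,0,0,-0.08,0,0,0,0,0,-0.12,0,0,0,0,0,-0.16,0,0,0])

```text
clock: 22.17
tool_pos: [0.6108, -0.0248, 0.1887]
eef_rot: [0.82, 0.573, -0.003, -0.0]
contact_force: [1.0, -0.2, 0.1]
opening: 0.304
```

Run:
```python
from h import *
delta(C(.004,0,.22),A-np.pi/2)
```

```text
t 22.17 pos [ 0.6108 -0.0248  0.1887] F [ 1.  -0.2  0.1] open 0.304
[[ 0.344  0.939 -0.006]
 [ 0.939 -0.344 -0.003]
 [-0.005 -0.004 -1.   ]]
  option 0 [2.000e-02 4.000e-01 8.979e+01]
  option 3.141592653589793 [-4.000e-01  2.000e-02 -9.021e+01]
shift [ -0.7 -95.3 -30.9] mm
```

Call:
send_rows(moves=[-0.001,-0.03,-0.01,0,0,-7,-0.001,-0.06,-0.02,0,0,-14,-0.001,-0.095,-0.03,-0.1,0,-21,-0.001,-0.095,-0.03,-0.2,0,-28,-0.001,-0.095,-0.03,-0.2,0,-35], claw=-1)

```text
clock: 22.58
tool_pos: [0.5201, 0.0077, 0.2203]
eef_rot: [0.606, 0.795, -0.002, 0.001]
contact_force: [1.0, -1.0, -0.4]
opening: 0.655
```

Call:
send_rows(moves=[0,0,0,0,0,-7,0,0,0,0,0,-14,0,0,0,0,0,-21,0,0,0,0,0,-28,0,0,0,0,0,-35])

```text
clock: 23.0
tool_pos: [0.5203, 0.0074, 0.2205]
eef_rot: [0.336, 0.942, -0.002, 0.001]
contact_force: [-0.3, -0.4, 0.7]
opening: 0.993
```

Run:
```python
from h import *
delta(C(.004,0,.22),A-np.pi/2);print(np.round(r.get_state()["q"],2))
```

```text
t 23.0 pos [0.5203 0.0074 0.2205] F [-0.3 -0.4  0.7] open 0.993
[[-0.774  0.634 -0.   ]
 [ 0.634  0.774 -0.005]
 [-0.003 -0.004 -1.   ]]
  option 0 [  0.17   0.34 160.61]
  option 3.141592653589793 [ -0.24   0.12 -19.39]
shift [-0.6  0.7  0.5] mm
[ 0.4   0.69 -0.85  1.88  0.67  0.89  0.1 ]
```

Call:
send_rows(moves=[-0.0005,0.0005,0,-0.2,0,-7,-0.0005,0.0005,0,-0.2,0,-14,-0.0005,0.0005,0,-0.2,0,-19.4,-0.0005,0.0005,0,-0.2,0,-19.4,-0.0005,0.0005,0,-0.2,0,-19.4])

```text
clock: 23.42
tool_pos: [0.5212, 0.0072, 0.2205]
eef_rot: [0.175, 0.985, -0.001, 0.001]
contact_force: [0.8, -0.3, -0.2]
opening: 0.995
```

Run:
```python
from h import *
delta(C(.004,0,.027),A+np.pi/2)
W=imaging.snapshot("wrist"); save(W,"w15")
np.savez("w15.npz",**{k:W[k] for k in("image","depth","mtx","rvec","tvec")})
for p in((.03,.03,.058),(.03,-.03,.058),(-.03,-.03,.058),(-.03,.03,.058),(.0985,0,.044)): print(np.round(proj(W,C(*p))))
```

```text
t 23.42 pos [0.5212 0.0072 0.2205] F [ 0.8 -0.3 -0.2] open 0.995
[[-0.939  0.344  0.002]
 [ 0.344  0.939 -0.001]
 [-0.002 -0.001 -1.   ]]
  option 0 [-0.04  0.11 -0.17]
  option 3.141592653589793 [1.8000e-01 6.0000e-02 1.7983e+02]
shift [  0.4   0.5 193.5] mm
[[317. 211.]]
[[252. 211.]]
[[250. 145.]]
[[319. 145.]]
[[285. 273.]]
```

View pics/w15.png

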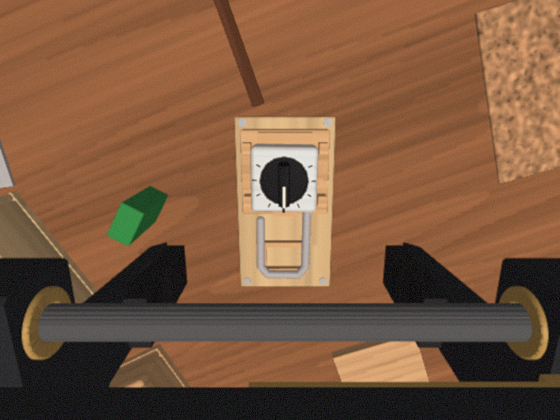

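The bow is at (284,273), exactly where a fully open shackle (22 mm) should be. One leg is free at (262,218), the dial points at the index, and the case corners match. Descending to grip the case.

Call:
send_rows(moves=[0,0,0.03,0,0,0,0,0,0.065,0,0,0,0,0,0.1,0,0,0,0,0,0.125,0,0,0,0,0,0.13,0,0,0])

```text
clock: 23.88
tool_pos: [0.5191, 0.0061, 0.0871]
eef_rot: [0.175, 0.985, -0.002, -0.002]
contact_force: [-0.0, 0.3, 0.5]
opening: 1.002
```

Run:
```python
from h import *
delta(C(.004,0,.027),A+np.pi/2)
```

```text
t 23.88 pos [0.5191 0.0061 0.0871] F [-0.   0.3  0.5] open 1.002
[[-0.939  0.345 -0.004]
 [ 0.345  0.939 -0.004]
 [ 0.003 -0.005 -1.   ]]
  option 0 [-0.27 -0.16 -0.25]
  option 3.141592653589793 [ -0.26   0.43 179.75]
shift [-1.7  2.4 60.1] mm
```

Call:
send_rows(moves=[-0.0015,0.002,0.015,-0.2,-0.1,-0.2,-0.0015,0.002,0.035,-0.2,-0.1,-0.2,-0.0015,0.002,0.05,-0.2,-0.1,-0.2,-0.0015,0.002,0.059,-0.2,-0.1,-0.2,-0.0015,0.002,0.059,-0.2,-0.1,-0.2])

```text
clock: 24.3
tool_pos: [0.5209, 0.0071, 0.0276]
eef_rot: [0.174, 0.985, -0.001, -0.001]
contact_force: [-0.4, -0.5, -0.3]
opening: 1.002
```

Run:
```python
from h import *
delta(C(.004,0,.027),A+np.pi/2)
W=imaging.snapshot("wrist"); save(W,"w16")
```

```text
t 24.3 pos [0.5209 0.0071 0.0276] F [-0.4 -0.5 -0.3] open 1.002
[[-0.939  0.343 -0.002]
 [ 0.343  0.939 -0.001]
 [ 0.002 -0.002 -1.   ]]
  option 0 [-0.12 -0.1  -0.11]
  option 3.141592653589793 [-1.5000e-01  1.9000e-01  1.7989e+02]
shift [-0.2  0.5  0.6] mm
```

View pics/w16.png

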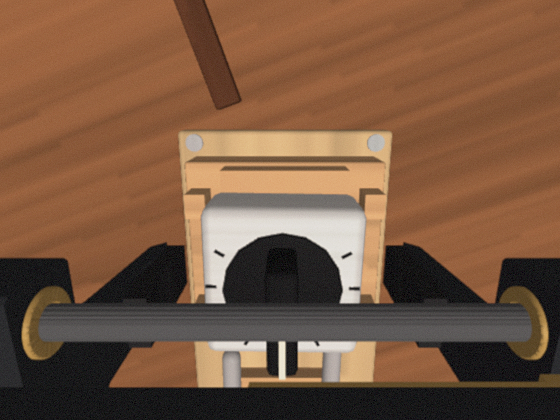

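The case sits centred between the fingers, its sides at columns 203 and 365, with no contact force. Closing firmly.

Call:
send_rows(moves=[0,0,0,0,0,0,0,0,0,0,0,0,0,0,0,0,0,0,0,0,0,0,0,0,0,0,0,0,0,0], claw=1, grip_force=55)

```text
clock: 24.77
tool_pos: [0.5215, 0.0068, 0.0291]
eef_rot: [0.174, 0.985, -0.001, -0.0]
contact_force: [-1.3, -1.1, 3.8]
opening: 0.674
```

Call:
send_rows(moves=[0,0,0,0,0,0,0,0,0,0,0,0,0,0,0,0,0,0,0,0,0,0,0,0,0,0,0,0,0,0])

```text
clock: 25.18
tool_pos: [0.5214, 0.0065, 0.0291]
eef_rot: [0.174, 0.985, -0.001, -0.0]
contact_force: [-0.4, -1.5, 1.6]
opening: 0.677
```

Call:
send_rows(moves=[0,0,-0.005,0,0,0,0,0,-0.015,0,0,0,0,0,-0.025,0,0,0,0,0,-0.035,0,0,0,0,0,-0.045,0,0,0])

```text
clock: 25.6
tool_pos: [0.5211, 0.0069, 0.0746]
eef_rot: [0.174, 0.985, -0.001, -0.0]
contact_force: [-0.6, 0.3, -3.9]
opening: 0.675
```

Run:
```python
from h import *
st()
W=imaging.snapshot("wrist"); save(W,"w17"); S=imaging.snapshot("side"); save(S,"s17",(220,140,340,250),6)
```

```text
t 25.6 pos [0.5211 0.0069 0.0746] F [-0.6  0.3 -3.9] open 0.675
[[-0.939  0.343 -0.001]
 [ 0.343  0.939 -0.002]
 [ 0.001 -0.003 -1.   ]]
```

View pics/w17.png

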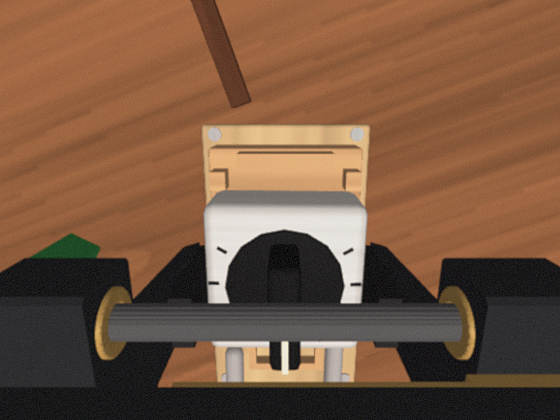

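View pics/s17.png

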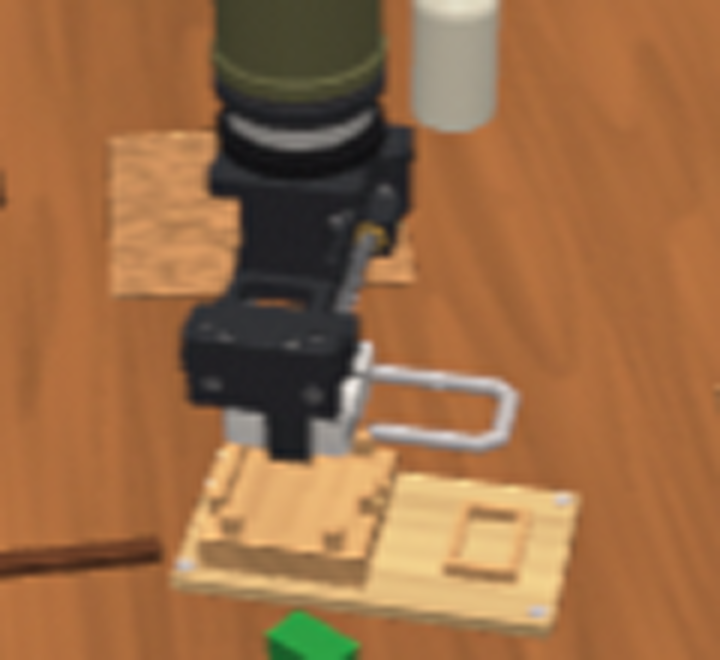

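The padlock is out of the cradle, level, with the shackle open and an opening of 0.675. Lifting further, then moving it over the mat.

Call:
send_rows(moves=[0,0,-0.02,0,0,0,0,0,-0.05,0,0,0,0,0,-0.08,0,0,0,0,0,-0.11,0,0,0,0,0,-0.13,0,0,0])

```text
clock: 26.12
tool_pos: [0.5224, 0.0078, 0.2077]
eef_rot: [0.174, 0.985, -0.0, 0.002]
contact_force: [0.6, 0.3, -3.7]
opening: 0.676
```

Call:
send_rows(moves=[0.006,0.018,0,0,0,0,0.016,0.048,0,0,0,0,0.026,0.078,0,0,0,0,0.036,0.108,0,0,0,0,0.042,0.126,0,0,0])

```text
schema error: expected a multiple of 6 numbers
```

Run:
```python
from h import *
delta([.525,.295,.20],A+np.pi/2);print(np.round(r.get_state()["q"],2))
```

```text
t 26.12 pos [0.5224 0.0078 0.2077] F [ 0.6  0.3 -3.7] open 0.676
[[-0.939  0.343  0.003]
 [ 0.343  0.939 -0.001]
 [-0.004  0.    -1.   ]]
  option 0 [ 0.01  0.21 -0.1 ]
  option 3.141592653589793 [ 3.300e-01 -1.000e-02  1.799e+02]
shift [ 96.  270.7   7.4] mm
[ 0.43  0.74 -0.92  1.89  0.75  0.91  0.36]
```

Call:
send_rows(moves=[0.006,0.018,0,0,0,0,0.016,0.046,0,0,0,0,0.027,0.077,0,0,0,0,0.038,0.108,0,0,0,0,0.048,0.136,0,0,0,0])

```text
clock: 26.53
tool_pos: [0.5233, 0.1537, 0.2073]
eef_rot: [0.174, 0.985, -0.0, 0.002]
contact_force: [1.3, 0.4, -3.7]
opening: 0.673
```

Run:
```python
from h import *
delta([.525,.295,.20],A+np.pi/2);print(np.round(r.get_state()["q"],2))
```

```text
t 26.53 pos [0.5233 0.1537 0.2073] F [ 1.3  0.4 -3.7] open 0.673
[[-0.94   0.342  0.003]
 [ 0.342  0.94  -0.001]
 [-0.003  0.    -1.   ]]
  option 0 [ 0.01  0.18 -0.08]
  option 3.141592653589793 [ 2.8000e-01 -1.0000e-02  1.7992e+02]
shift [ 46.8 133.3   7.2] mm
[ 0.14  0.76 -0.9   1.82  0.73  0.93  0.13]
```

Call:
send_rows(moves=[0.011,0.03,0.001,0,0,0,0.022,0.062,0.003,0,0,0,0.033,0.095,0.005,0,0,0,0.042,0.12,0.007,0,0,0,0.047,0.133,0.007,0,0,0])

```text
clock: 26.95
tool_pos: [0.523, 0.2994, 0.1997]
eef_rot: [0.172, 0.985, 0.001, 0.001]
contact_force: [0.3, 0.8, -4.1]
opening: 0.68
```

Call:
send_rows(moves=[0,0,0,0,0,0,0,0,0,0,0,0,0,0,0,0,0,0,0,0,0,0,0,0,0,0,0,0,0,0])

```text
clock: 27.37
tool_pos: [0.5236, 0.2973, 0.1994]
eef_rot: [0.173, 0.985, 0.0, 0.001]
contact_force: [-0.1, 0.1, -3.5]
opening: 0.676
```

Run:
```python
from h import *
s,Rm=st(); print(np.round(s["qd"],3))
W=imaging.snapshot("wrist"); save(W,"w18"); S=imaging.snapshot("side"); save(S,"s18"); save(S,"s18c",(200,60,320,170),6); T=imaging.snapshot("top"); save(T,"t18")
P=cloud(W)
for u,v in((225,215),(345,215),(220,290),(350,290),(285,210)): print(u,v,np.round(P[v,u],4))
```

```text
t 27.37 pos [0.5236 0.2973 0.1994] F [-0.1  0.1 -3.5] open 0.676
[[-0.94   0.34   0.002]
 [ 0.34   0.94   0.001]
 [-0.001  0.001 -1.   ]]
[-0.002 -0.    -0.008 -0.005 -0.002 -0.003 -0.   ]
225 215 [0.4881 0.288  0.2288]
345 215 [0.5025 0.328  0.2287]
220 290 [0.5144 0.2753 0.2296]
350 290 [0.5317 0.321  0.2282]
285 210 [0.4941 0.3084 0.2269]
```

View pics/w18.png

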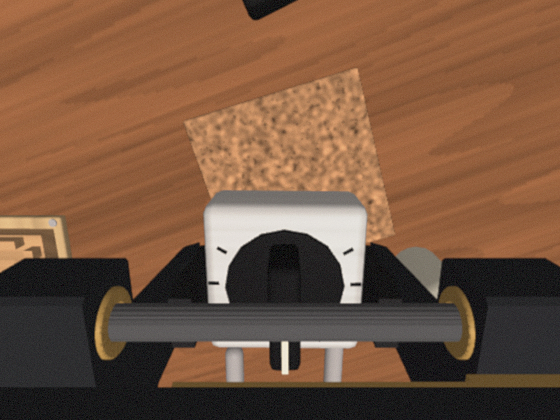

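View pics/s18c.png

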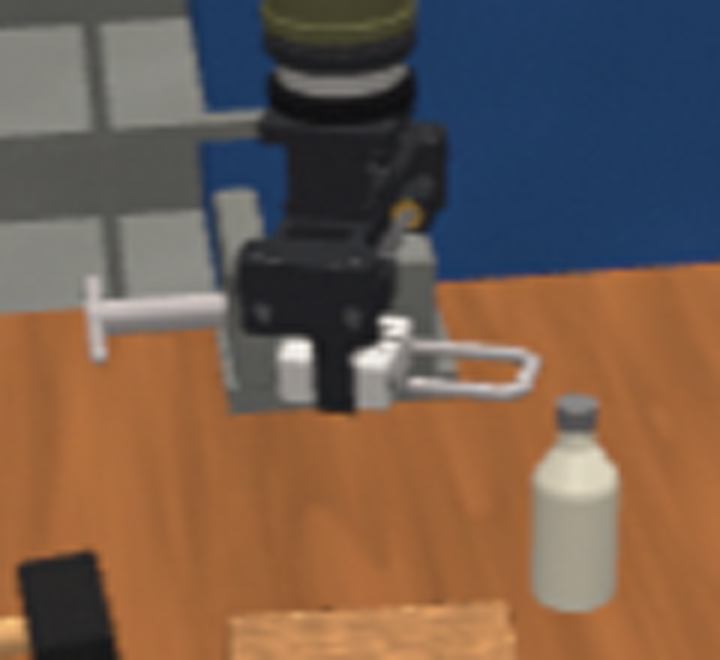

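View pics/s18.png

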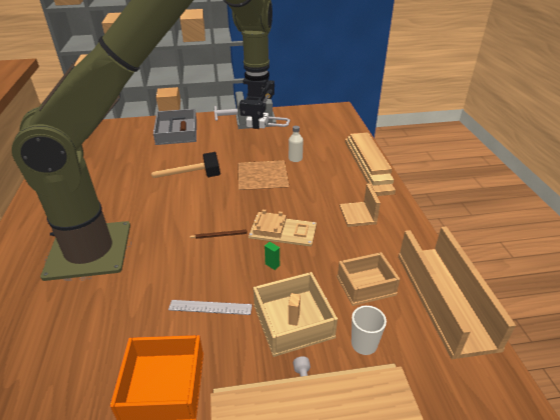

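View pics/t18.png

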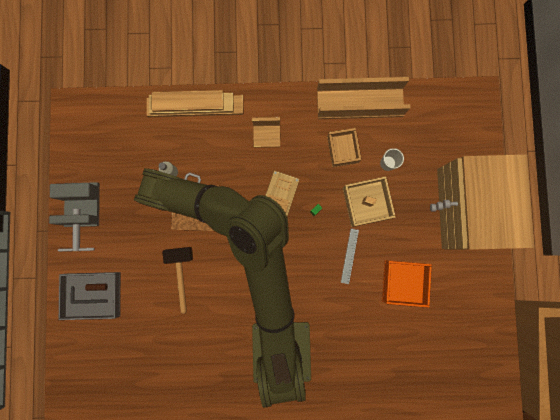

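Everything checks out. The case top is at z ≈ 0.228 on all sides, so it's level and the underside is about 0.20 m up over the mat. The dial points at the index, the shackle is open, the block is in the crate, and nothing else has moved.

```bash
python3 -c "
from h import *
st(); print(r.finish_job())"
```

```text
t 27.52 pos [0.5234 0.2984 0.1997] F [ 0.2  0.3 -3.6] open 0.678
[[-0.941  0.339  0.002]
 [ 0.339  0.941  0.002]
 [-0.001  0.002 -1.   ]]
the job is handed in; nothing more can be done
None
```

The job is done and handed in at 27.5 s of the 67 s allowed.

- **Stop block:** the wooden block with the dark split went into the plywood crate and stands upright there. The green look-alike was left alone.
- **Dial and shackle:** I turned the dial about 51° clockwise to the index, and the shackle sprung out about 5 mm. I then pulled it to its end stop, where travel stopped and the force rose to 5 N. The bow appeared where a 22 mm opening puts it.
- **Padlock:** I lifted it by the case at 55 N. It is held still over the mat with the dial up. The top of the case reads 0.227–0.230 m at five points, so it is level and its underside is about 19 cm above the mat. The wrist carries about 3.6 N, which fits its weight.
- **Other things:** the last side and top pictures show everything else on the bench where it was.

**What disagreed:** the fingertips are really about 6 mm behind the reported TCP, not 25 mm ahead of it as `r.tips_ahead` says. Because of this the first two tries for the block closed on air, the first also because I lifted before the fingers had shut; neither touched it. I found the offset from wrist-camera depth and allowed for it in every grasp after that. One move call was refused for a miscounted row and sent again.

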